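# Swing a cake carton round the turning post and seat it for labelling

### The job

The closed square cake carton waits in front of the orange turning post with its red seal towards the robot. Push it against the post so that it swings a quarter turn round it (counter-clockwise seen from above), its seal ending on the right, away from the blue rail; then slide it along the rail until it is pressed snugly home against the pad of the back stop, square and close along the rail. It is light card: push gently throughout, never lift, tip or dent it, leave the other things alone, and back away at the end.

Things in the scene. Friction and masses are not known exactly. Their poses are not given: they have to be found in the camera images.
- carton: closed brown card carton, 100 x 100 mm, 60 mm high, 0.2 to 0.4 kg, loose on the jig plate, too wide to grasp. Origin at the centre of its underside, z up; red seal on its own -x side. At the start its axes are within 9 degrees of the jig's and it stands 4 to 28 mm short of the post. It dents if pushed or squeezed with more than 20 N; sliding it takes 1 to 5 N.
- seal (a point): centre of the carton's sealed side: 50 mm from the carton's centre along its -x, 30 mm above its underside. The red strip 30 mm wide runs over the top edge here.
- jig: fixed jig: aluminium plate 4 mm thick (its own x -200 to 120, y -155 to 145 mm). Origin on the table under the plate; x points away from the robot along the rail, y left; turned up to 14 degrees. A blue guide rail, 12 mm thick, 36 mm high, runs on it from the post to x 120 mm; its working face looks to -y and lies at y = 49.5 mm.
- post: fixed orange round turning post (it does not roll) at the rail's near end, 24 mm diameter, 66 mm high. Origin at the centre of its foot, on the plate, at x -35, y 60 mm in the jig's frame: its -y side stands 1.5 mm proud of the rail's face. At the start the carton's far side faces it, the post standing 26 to 39 mm left of the carton's middle.
- stop: fixed blue back stop across the rail's far end, 100 mm wide, 40 mm high, axes as the jig's. Origin on the plate at jig y -2 mm. It carries a black pad, 80 mm wide, 5 to 35 mm high, whose near face was clamped by hand somewhere 0 to 12 mm on the near (-x) side of the origin: not measured, to be felt. It does not yield to a gentle push. Carton home: its centre is 50 to 62 mm before the origin.
- bowl: bystander: steel bowl, 96 mm wide, 45 mm high; origin at the centre of its underside
- loaf_tin: bystander: dark steel loaf tin, 110 x 70 mm, 55 mm high; origin at the centre of its underside
- scraper: bystander: dough scraper lying flat, 185 mm long along its x, blade 100 mm wide, 18 mm high; origin near the root of the handle, on the table
Mind the look-alikes: they are no part of the job. Of the things that look like the stop, the largest one is meant.

How it is judged:
By the outcome, as a careful person would: the job done as asked, in the order asked, and still so for the second after the job is handed in, with the robot touching nothing.
It also fails if it takes over 72 s, if anything falls off the work surface, if the arm or the gripper's body presses on something with over 40 N, if the wrist force passes 120 N, or if a joint passes its speed limit or range.

### The arm

A 6-joint arm with a two-finger parallel gripper is mounted at the origin on the work surface. World frame = base frame: x ahead of the robot, y to its left, z up, the work surface at z = 0. Lengths are in m, angles in rad, forces in N, time in s.
With the tool pointing down it reaches from about 0.35 to 0.775 m from the base axis. Payload 5.5 kg.
Tool frame: the origin (TCP) lies at the very end of the fingers, on their centre line; the grasp point (between the pads) lies 19 mm behind it (env.grip_depth is the distance from the TCP to the grasp point, in m); z points along the fingers, y is the direction in which the jaws open and shut (so a half turn about z gives the same grasp; the last joint's range is limited). The gripper opens to 85 mm and grips with 20 to 120 N. Pads are 22 mm wide; open, the fingers measure 114 mm over their backs; the gripper's body (76 mm by 85 mm) begins 54 mm behind the grasp point. The pads swing forward as they close: fully open they stand 13 mm farther back than shut.
Start: joints at [-1.371, 0.313, 0.046, 1.304, 0, 1.431], TCP at [0.192, -0.542, 0.231] pointing down, gripper open.
Joint ranges: [-2.76, 2.76], [-0.86, 1.69], [-1.03, 1.26], [-2.2, 2.34], [-1.47, 1.5], [-3.14, 3.14]. Speed limits (rad/s): [2.57, 2.57, 3.14, 3.14, 3.14, 3.14].

### API

Orientations are given as a unit quaternion [w, x, y, z].
In Python, from workcell import env gives the robot as it stands.
- The arm moves only by the tool step_arm, never from a script. Its argument "series" is a list of rows, each a list of 3 entries, a list of its own where there are three numbers: the shift along the world's x, y, z in cm, then the turn about the world's z in rad, then the closure in counts, from 0 (fully open) to 255 (shut). A call has 1 to 5 rows; each row is the pose to reach, as a shift and turn from the pose measured when the call began; what a row does not reach only later rows make up. A row lasts 1/8 s, in which the tool goes at most 62.5 mm and 10.7 degrees, less where a joint would pass 70% of its speed; a pose out of reach is approached as far as the arm can. A call with a gripper value outside its range is refused whole. The fingers move at their own pace and stop on an object; "newtons" is the grip in N (left out, the last holds). Time passes only in rows, so rows that repeat a pose let the fingers close. It gives the time, the measured TCP pose, the force and the opening at its end, in the units of the state.
- env.get_state(): the state, without advancing time (a new reading comes with each control period).
- env.read_camera(name): name is "scene" or "top" or "wrist"; returns a dict with "frame" (400x640x3 uint8, red, green, blue), "vertical_fov" (degrees; the focal length in pixels is half the picture's height over the tangent of half this angle, whatever the lens; pixels are square), "cx", "cy" (the principal point, pixels), "camera_from_world" (4x4, takes a point from world to camera coordinates). Camera axes: x right, y down, z forward; pixel columns grow to the right and rows downward; lengths in m; the calibration is good to about 2 mm. A picture is of the moment at which its call begins. There is no depth.
- env.hand_in(): hands the job in, once; it reports no verdict.
The state is a dict: "clock": time; "joint_pos": joint angles; "qvel": joint speeds; "tau": joint torques, N m; "tcp_pos": TCP position; "orientation": TCP orientation; "wrist_force": force on the tool from outside, world axes, zero at the start; "ft_torque": the same for the moment, N m; "finger_gap": finger opening in m.
Only numpy, scipy, OpenCV 4.12 (cv2) and the standard library are available. Lean on these libraries where they do the work, as an engineer would, in place of code of your own. Each camera call takes 0.05 s, during which the arm holds its last target.

## Working session

There is one attempt and no reset: what is moved stays moved. The work goes in short steps, Python scripts to look and compute and a tool call to move; the robot and the scene stay as the last step left them, time stands still between calls to the robot, and variables do not carry over. Pictures are saved under pics/ and viewed, and the job is handed in when it is done.

Besides the shell and the picture viewer there is one more tool, called after ">>>" by a JSON object that holds its "name" and its "arguments", one argument or row to a line. step_arm: Moves the arm, as the interface text tells. Its arguments: {"type":"object","properties":{"series":{"type":"array"},"newtons":{"type":"number"}},"required":["series"]}

```bash
ls; mkdir -p pics; cat > h.py <<'E'
import numpy as np, cv2
from workcell import env
def cam(n):
    d=env.read_camera(n); return d
def save(d,name): cv2.imwrite('pics/'+name,cv2.cvtColor(d['frame'],cv2.COLOR_RGB2BGR))
def f(d): return 200/np.tan(np.radians(d['vertical_fov'])/2)
def ray(d,u,v):
    T=np.array(d['camera_from_world']);R=T[:3,:3];t=T[:3,3]
    c=-R.T@t; r=R.T@np.array([(u-d['cx'])/f(d),(v-d['cy'])/f(d),1]); return c,r
def onz(d,u,v,z):
    c,r=ray(d,u,v); s=(z-c[2])/r[2]; return c+s*r
def proj(d,p):
    T=np.array(d['camera_from_world']);q=T[:3,:3]@np.array(p)+T[:3,3]
    return np.array([d['cx']+f(d)*q[0]/q[2],d['cy']+f(d)*q[1]/q[2]])
E
python3 - <<'E'
from h import *
import pickle
D={}
for n in ['scene','top','wrist']:
    d=cam(n); D[n]=d; save(d,n+'0.png'); print(n,d['vertical_fov'],d['cx'],d['cy'],ray(d,320,200))
pickle.dump(D,open('D0.pkl','wb'))
s=env.get_state(); print(s)
E
```

```text
pics
scene 45.25686213746108 316.66387388176946 192.6028084047496 (array([ 1.53370321, -0.18101577,  0.62487382]), array([-0.81894207,  0.21561991, -0.53209771]))
top 42.30186936438074 318.9409946707614 194.7147950013781 (array([0.43048643, 0.01353772, 1.39745634]), array([ 0.1293039 ,  0.00685679, -0.99163613]))
wrist 62.909316375046046 318.9108813280633 199.0157187228845 (array([ 0.26246406, -0.51714837,  0.37249734]), array([-0.27505699, -0.09933349, -0.95629319]))
{'clock': 0.15, 'joint_pos': array([-1.37062905e+00,  3.13872016e-01,  4.52416198e-02,  1.30361586e+00,
       -7.02840401e-06,  1.43120198e+00]), 'qvel': array([-0.00075933, -0.00202229,  0.00176621,  0.00182956, -0.00028225,
       -0.0013645 ]), 'tau': array([ 1.90558007e-03, -4.81066811e+01,  2.98813820e+01,  1.38926972e-02,
       -1.22266292e-04, -6.25263127e-06]), 'tcp_pos': array([ 0.19153973, -0.54174751,  0.23058931]), 'orientation': array([-7.24526850e-04,  9.85604665e-01,  1.69064834e-01, -2.54658821e-05]), 'wrist_force': array([0.4824886 , 0.34448721, 0.33666416]), 'ft_torque': array([-0.02167253,  0.03034607, -0.01929157]), 'finger_gap': 0.08565543674489608}
```

View pics/top0.png

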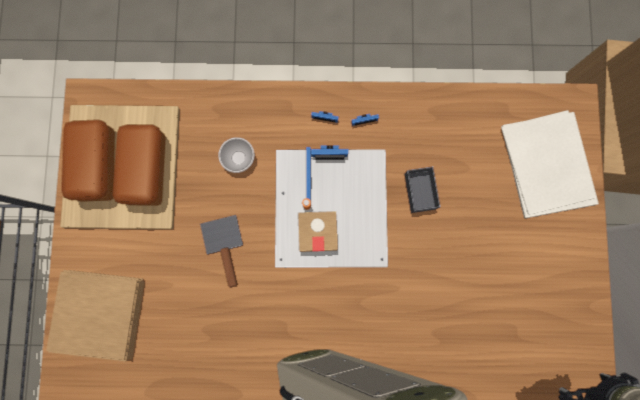

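View pics/scene0.png

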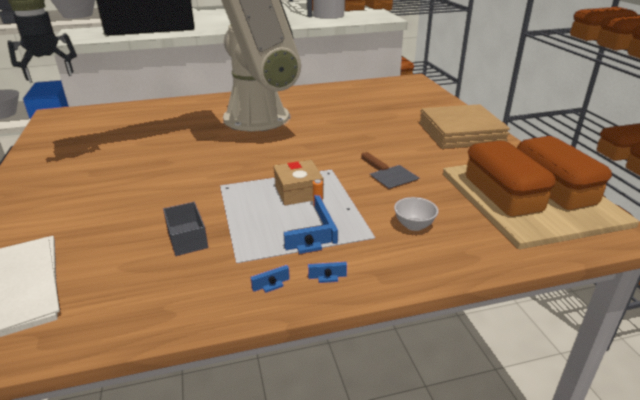

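View pics/wrist0.png

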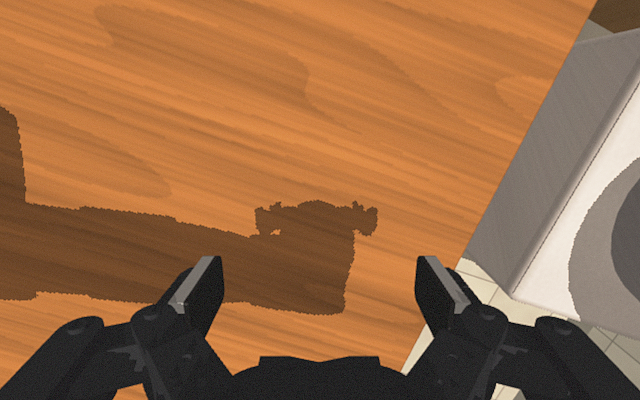

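The top view shows the carton at about (318,232) with its seal at (318,243), the post at (307,203) and the rail running up from it. Three things look like the stop: one on the plate at the rail's end (330,153), and two smaller ones off the plate at (324,117) and (365,119). The one on the plate is the largest, so it fits. I'll check it in a crop.

```bash
python3 - <<'E'
from h import *
import pickle
D=pickle.load(open('D0.pkl','rb')); d=D['top']; im=cv2.cvtColor(d['frame'],cv2.COLOR_RGB2BGR)
cv2.imwrite('pics/topcrop.png',cv2.resize(im[95:285,190:450],None,fx=3,fy=3,interpolation=cv2.INTER_CUBIC))
for n,u,v,z in [('cart',318,232,.064),('seal',318,243,.064),('post',307,203,.07),('stop',330,153,.044),('railnear',309,196,.04),('railfar',309,150,.04),('plBL',276,267,.004),('plBR',387,267,.004),('plTL',277,150,.004),('plTR',385,150,.004)]:
    print(n,onz(d,u,v,z).round(3))
E
```

```text
cart [0.521 0.027 0.064]
seal [0.493 0.027 0.064]
post [0.595 0.056 0.07 ]
stop [ 0.734 -0.002  0.044]
railnear [0.618 0.052 0.04 ]
railfar [0.743 0.054 0.04 ]
plBL [0.43  0.138 0.004]
plBR [ 0.434 -0.158  0.004]
plTL [0.75  0.143 0.004]
plTR [ 0.753 -0.154  0.004]
```

View pics/topcrop.png

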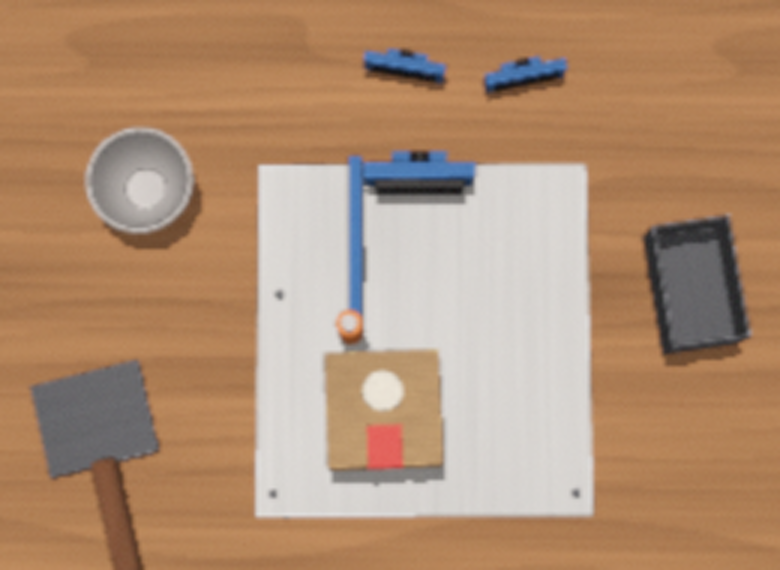

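Confirmed: the large stop at crop (418,173) stands on the plate and carries the pad. The two small blue ones lie off the plate. Next I move the wrist camera behind the carton, facing forward, closing the fingers on the way.

>>> {"name": "step_arm", "arguments": {
  "series": [
    [[5,6,3],0.18,255],
    [[8,12,5],0.36,255],
    [[12,18,7],0.54,255],
    [[14,24,9],0.72,255],
    [[16,30,9],0.9,255]
  ],
  "newtons": 20
}}

```text
clock: 0.78
tcp_pos: [0.3373, -0.2804, 0.3162]
orientation: [0.0, 0.812, 0.583, -0.0]
wrist_force: [1.2, -0.6, 0.9]
finger_gap: 0.0
```

>>> {"name": "step_arm", "arguments": {
  "series": [
    [[2,6,0],0.18,255],
    [[4,12,0],0.36,255],
    [[6,18,0],0.54,255],
    [[8,24,0],0.72,255],
    [[8,30,0],0.9,255]
  ]
}}

```text
clock: 1.4
tcp_pos: [0.418, 0.0197, 0.3158]
orientation: [0.0, 0.475, 0.88, 0.0]
wrist_force: [0.6, -0.2, 0.7]
finger_gap: 0.0001
```

>>> {"name": "step_arm", "arguments": {
  "series": [
    [[0,1,0],0.18,255],
    [[0,1,0],0.36,255],
    [[0,1,0],0.54,255],
    [[0,1,0],0.72,255],
    [[0,1,0],0.9,255]
  ]
}}

```text
clock: 2.02
tcp_pos: [0.4178, 0.0298, 0.3156]
orientation: [-0.0, 0.042, 0.999, 0.0]
wrist_force: [0.9, 0.7, 1.0]
finger_gap: 0.0003
```

```bash
python3 - <<'E'
from h import *
import pickle
s=env.get_state(); print(s['clock'],s['tcp_pos'],s['orientation'],s['joint_pos'])
d=cam('wrist'); save(d,'w1.png'); pickle.dump(d,open('w1.pkl','wb'))
E
```

```text
2.025 [0.41775038 0.02980664 0.31559876] [-4.09056495e-05  4.20781594e-02  9.99114303e-01  1.89880836e-04] [-1.21239507e-01 -4.05696983e-03 -1.27868493e-01  1.44709638e+00
  3.72104259e-04 -3.70583533e-02]
```

View pics/w1.png

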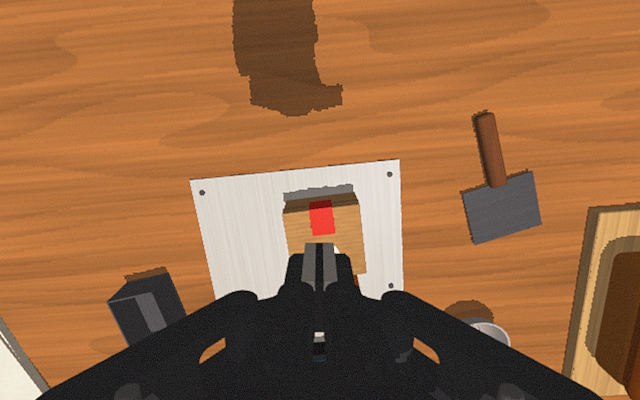

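The seal is at (320,215) and the near side faces the robot. The fingers hide the post and the stop, so I move forward and to the right to see them beside the fingers.

>>> {"name": "step_arm", "arguments": {
  "series": [
    [[5,-3,0],0.08,255],
    [[10,-6,0],0.08,255],
    [[15,-9,0],0.08,255],
    [[20,-11,0],0.08,255],
    [[20,-11,0],0.08,255]
  ]
}}

```text
clock: 2.7
tcp_pos: [0.6203, -0.0822, 0.3112]
orientation: [-0.002, 0.002, 1.0, 0.001]
wrist_force: [-0.3, 0.0, -0.5]
finger_gap: 0.0004
```

```bash
python3 - <<'E'
from h import *
import pickle
s=env.get_state(); print(s['clock'],s['tcp_pos'],s['orientation'],s['joint_pos'])
d=cam('wrist'); save(d,'w2.png'); pickle.dump(d,open('w2.pkl','wb'))
E
```

```text
2.7 [ 0.62031836 -0.0821561   0.31123977] [-2.27202496e-03  1.68409916e-03  9.99995756e-01  6.99869099e-04] [-2.59969189e-01  4.21099941e-01  3.96549906e-01  1.55099714e+00
  1.92653141e-04 -2.56601437e-01]
```

View pics/w2.png

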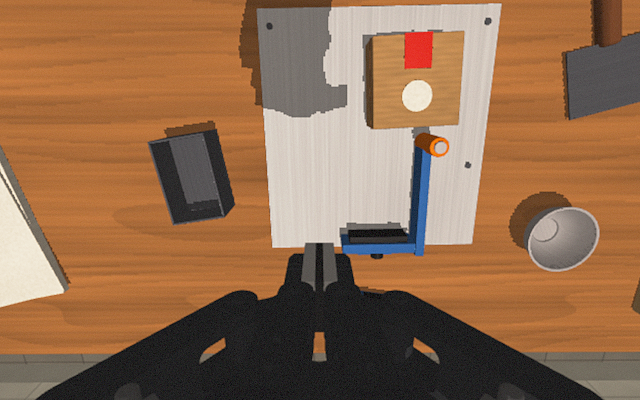

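The whole jig is in view: carton top from (370,33) to (463,128), seal (418,50), post top (440,147), rail from (425,150) to (418,250), stop (380,245) with its pad, and the plate corners. Now to measure them.

```bash
cat > m.py <<'E'
from h import *
import pickle
def hsv(d): return cv2.cvtColor(d['frame'],cv2.COLOR_RGB2HSV)
def big(m):
    c,_=cv2.findContours(m,cv2.RETR_EXTERNAL,cv2.CHAIN_APPROX_NONE); return sorted(c,key=cv2.contourArea)[::-1]
E
python3 - <<'E'
from m import *
d=pickle.load(open('w2.pkl','rb'));H=hsv(d)
for n,u,v in [('top',390,90),('side',368,80),('red',418,50),('posttop',440,147),('postside',425,142),('railtop',424,200),('railside',414,190),('stop',380,248),('pad',375,236),('plate',300,150),('wood',200,60)]: print(n,H[v,u])
im=cv2.cvtColor(d['frame'],cv2.COLOR_RGB2BGR)
cv2.imwrite('pics/w2c.png',cv2.resize(im[0:265,240:510],None,fx=2.2,fy=2.2,interpolation=cv2.INTER_CUBIC))
E
```

```text
top [ 15 145 187]
side [ 17 135  85]
red [  1 214 229]
posttop [ 14  30 207]
postside [ 13 219 112]
railtop [107 170 171]
railside [112 131  72]
stop [108 173 168]
pad [130  57  27]
plate [ 17  23 215]
wood [ 13 173 187]
```

View pics/w2c.png

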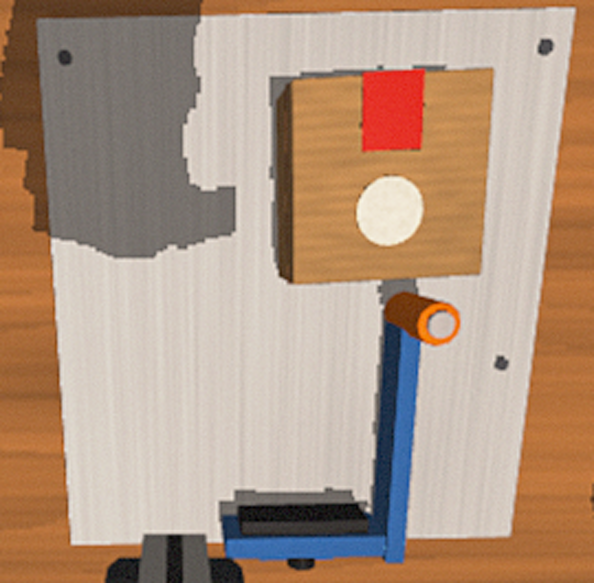

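```bash
cat >> m.py <<'E'
def carton(d,z=.064,box=None):
    H=hsv(d).astype(int); m=((H[...,1]>105)&(H[...,2]>130)&(H[...,0]<25)).astype(np.uint8)*255
    roi=np.zeros_like(m); x0,y0,x1,y1=box; roi[y0:y1,x0:x1]=255; m&=roi
    m=cv2.morphologyEx(m,cv2.MORPH_OPEN,np.ones((5,5),np.uint8))
    c=cv2.convexHull(big(m)[0])
    P=np.array([onz(d,*p[0],z)[:2] for p in c],np.float32)*1000
    # pixel edges lie half a pixel outside pixel centres: small scale handled below
    r=cv2.minAreaRect(P); return r,m
def seal(d,box,z=.064):
    H=hsv(d).astype(int); m=(((H[...,0]<6)|(H[...,0]>174))&(H[...,1]>180)&(H[...,2]>130)).astype(np.uint8)*255
    x0,y0,x1,y1=box; roi=np.zeros_like(m); roi[y0:y1,x0:x1]=255
    M=cv2.moments(m&roi,True); u=M['m10']/M['m00'];v=M['m01']/M['m00']; return (u,v),onz(d,u,v,z)*1000
def blue(d,box):
    H=hsv(d).astype(int); m=((abs(H[...,0]-108)<8)&(H[...,1]>120)&(H[...,2]>125)).astype(np.uint8)*255
    x0,y0,x1,y1=box; roi=np.zeros_like(m); roi[y0:y1,x0:x1]=255; return m&roi
E
python3 - <<'E'
from m import *
d=pickle.load(open('w2.pkl','rb'))
bx=(355,20,470,133)
r,m=carton(d,.064,bx); print('carton',r)
print('seal',seal(d,bx))
b=blue(d,(335,150,440,262))
# rail columns rows 165..225: left/right edges
L=[];R=[]
for v in range(165,226):
    u=np.where(b[v,395:440])[0]+395
    if len(u)>3: L.append(onz(d,u.min()-.5,v,.040)[:2]*1000);R.append(onz(d,u.max()+.5,v,.040)[:2]*1000)
for q in (L,R):
    q=np.array(q); l=cv2.fitLine(q.astype(np.float32),cv2.DIST_HUBER,0,.01,.01).ravel(); a=np.degrees(np.arctan(l[1]/l[0])); print('rail edge',l,a, 'y at x=600',l[3]+(600-l[2])*l[1]/l[0])
# stop top near edge
S=[];F=[]
for u in range(345,405):
    v=np.where(b[225:262,u])[0]+225
    if len(v): S.append(onz(d,u,v.min()-.5,.044)[:2]*1000);F.append(onz(d,u,v.max()+.5,.044)[:2]*1000)
for q in (S,F):
    l=cv2.fitLine(np.array(q,np.float32),cv2.DIST_HUBER,0,.01,.01).ravel(); print('stop edge',l,np.degrees(np.arctan(l[1]/l[0])))
H=hsv(d).astype(int); o=((H[...,0]>5)&(H[...,0]<20)&(H[...,1]>180)&(H[...,2]>190)).astype(np.uint8)*255
o[:, :410]=0;o[:,465:]=0;o[:134]=0;o[162:]=0
c=big(o)[0]; e=cv2.minEnclosingCircle(c); print('post ring',e, onz(d,*e[0],.070)*1000)
# plate corners
for u,v in [(240+38/2.2,19/2.2),(240+575/2.2,9/2.2),(240+72/2.2,545/2.2),(240+512/2.2,536/2.2)]: print('plate',onz(d,u,v,.004)*1000)
cv2.imwrite('pics/masks.png',np.hstack([m,b|o])[:280])
D=pickle.load(open('D0.pkl','rb'))
t=D['top']
r,m=carton(t,.064,(296,210,342,253)); print('top carton',r); print(seal(t,(296,210,342,253)))
b=blue(t,(300,140,352,210)); R=[];L=[]
for v in range(163,195):
    u=np.where(b[v,300:320])[0]+300
    if len(u): L.append(onz(t,u.min()-.5,v,.04)[:2]*1000);R.append(onz(t,u.max()+.5,v,.04)[:2]*1000)
for q in (L,R):
    l=cv2.fitLine(np.array(q,np.float32),cv2.DIST_HUBER,0,.01,.01).ravel(); print('top rail',np.degrees(np.arctan(l[1]/l[0])),'y600',l[3]+(600-l[2])*l[1]/l[0])
# triangulate seal strip & post top between views
def tri(a,pa,b,pb):
    c1,r1=ray(a,*pa);c2,r2=ray(b,*pb); A=np.stack([r1,-r2],1); s=np.linalg.lstsq(A,c2-c1,rcond=None)[0]; return (c1+s[0]*r1)*1000,(c2+s[1]*r2)*1000
print('tri seal',tri(d,seal(d,bx)[0],t,seal(t,(296,210,342,253))[0]))
E
```

```text
carton ((526.4257202148438, 28.62737464904785), (100.55015563964844, 98.46729278564453), 2.5338644981384277)
seal ((418.10651499482935, 49.61737331954498), array([494.30407845,  27.29712513,  64.        ]))
rail edge [9.9984276e-01 1.7733043e-02 6.6647931e+02 4.9763138e+01] 1.0160817 y at x=600 48.584072
rail edge [9.9981409e-01 1.9282481e-02 6.6715375e+02 6.0962204e+01] 1.1048732 y at x=600 59.667072
stop edge [ 2.0943735e-02 -9.9978065e-01  7.3461377e+02 -3.3971983e-01] -88.79992
stop edge [ 9.926112e-03 -9.999507e-01  7.486681e+02 -6.659073e+00] -89.43126
post ring ((439.0, 147.0), 10.000100135803223) [599.80594136  58.82341243  70.        ]
plate [ 439.44907374 -156.32791637    4.        ]
plate [435.36190551 141.37925034   4.        ]
plate [ 758.64452098 -151.37887452    4.        ]
plate [753.10936307 148.31871853   4.        ]
top carton ((494.1272277832031, 26.552478790283203), (38.51092529296875, 35.97939682006836), 0.8476657867431641)Traceback (most recent call last):
  File "<stdin>", line 29, in <module>
  File "m.py", line 17, in seal
    M=cv2.moments(m&roi,True); u=M['m10']/M['m00'];v=M['m01']/M['m00']; return (u,v),onz(d,u,v,z)*1000
                                 ~~~~~~~~^~~~~~~~~
ZeroDivisionError: float division by zero
```

View pics/masks.png

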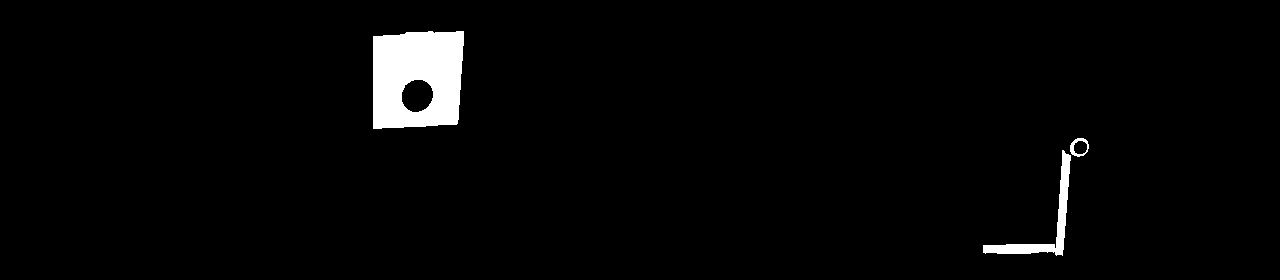

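```bash
python3 - <<'E'
from m import *
d=pickle.load(open('w2.pkl','rb'));e=pickle.load(open('w1.pkl','rb'))
def tri(a,pa,b,pb):
    c1,r1=ray(a,*pa);c2,r2=ray(b,*pb); A=np.stack([r1,-r2],1); s=np.linalg.lstsq(A,c2-c1,rcond=None)[0]; return (c1+s[0]*r1)*1000,(c2+s[1]*r2)*1000
a=seal(d,(355,20,470,133))[0]; b=seal(e,(280,180,370,245))[0]; print(a,b,tri(d,a,e,b))
E
```

```text
(418.10651499482935, 49.61737331954498) (321.69642857142856, 220.7435064935065) (array([494.19880965,  27.51125011,  63.2369727 ]), array([494.07152212,  27.29450564,  63.1937095 ]))
```

>>> {"name": "step_arm", "arguments": {
  "series": [
    [[-5,3,-2],0.05,255],
    [[-10,6,-4],0.05,255],
    [[-15,9,-6],0.05,255],
    [[-19,10.8,-10],0.05,255],
    [[-19,10.8,-15],0.05,255]
  ]
}}

```text
clock: 3.38
tcp_pos: [0.4252, 0.0287, 0.1634]
orientation: [-0.001, -0.024, 1.0, 0.001]
wrist_force: [0.9, 0.1, -0.2]
finger_gap: -0.0002
```

The seal strip triangulates to a height of 63 mm, which agrees with the text. Descend behind the carton.

>>> {"name": "step_arm", "arguments": {
  "series": [
    [[0.5,-0.2,-5],0,255],
    [[0.5,-0.2,-10],0,255],
    [[0.5,-0.2,-13],0,255],
    [[0.5,-0.2,-14.1],0,255],
    [[0.5,-0.2,-14.1],0,255]
  ]
}}

```text
clock: 4.0
tcp_pos: [0.4297, 0.0269, 0.0229]
orientation: [-0.001, -0.024, 1.0, 0.001]
wrist_force: [-0.3, 0.7, 0.8]
finger_gap: 0.0001
```

>>> {"name": "step_arm", "arguments": {
  "series": [
    [[1.0,0,0],0,255],
    [[2,0,0],0,255],
    [[2.8,0,0],0,255],
    [[3.2,0,0],0,255],
    [[3.5,0,0],0,255]
  ]
}}

```text
clock: 4.62
tcp_pos: [0.4645, 0.0269, 0.0227]
orientation: [-0.001, -0.024, 1.0, 0.001]
wrist_force: [-0.4, -1.0, 1.8]
finger_gap: 0.0
```

>>> {"name": "step_arm", "arguments": {
  "series": [
    [[0.2,0,0],0,255],
    [[0.4,0,0],0,255],
    [[0.6,0,0],0,255],
    [[0.8,0,0],0,255],
    [[1.0,0,0],0,255]
  ]
}}

```text
clock: 5.25
tcp_pos: [0.4746, 0.0269, 0.0227]
orientation: [-0.001, -0.024, 1.0, 0.001]
wrist_force: [0.2, 0.1, -0.3]
finger_gap: -0.0003
```

>>> {"name": "step_arm", "arguments": {
  "series": [
    [[0.1,0,0],0,255],
    [[0.2,0,0],0,255],
    [[0.3,0,0],0,255],
    [[0.4,0,0],0,255],
    [[0.5,0,0],0,255]
  ]
}}

```text
clock: 5.88
tcp_pos: [0.476, 0.027, 0.0222]
orientation: [-0.004, -0.024, 1.0, 0.0]
wrist_force: [-12.2, -2.0, 9.1]
finger_gap: 0.0001
```

```bash
cat > look.py <<'E'
from m import *
import sys
d=cam('top'); im=cv2.cvtColor(d['frame'],cv2.COLOR_RGB2BGR); n=sys.argv[1]
cv2.imwrite('pics/'+n+'.png',cv2.resize(im[130:280,265:400],None,fx=4,fy=4,interpolation=cv2.INTER_CUBIC)); pickle.dump(d,open(n+'.pkl','wb'))
w=cam('wrist'); pickle.dump(w,open(n+'w.pkl','wb')); save(w,n+'w.png')
s=env.get_state(); print(s['clock'],s['tcp_pos'].round(4),s['wrist_force'].round(2))
E
python3 look.py a1
```

```text
5.975 [0.476  0.027  0.0222] [-10.52  -1.22   8.35]
```

View pics/a1.png

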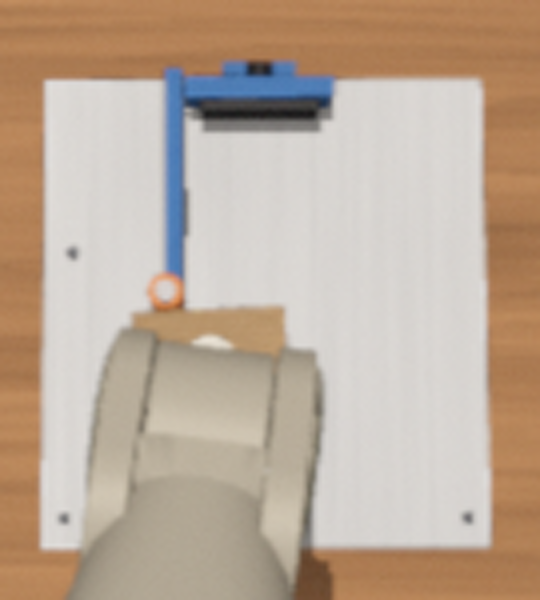

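View pics/a1w.png

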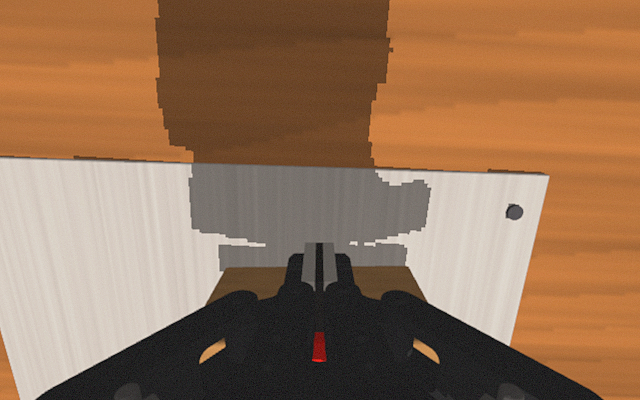

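```bash
python3 - <<'E'
from m import *
D=pickle.load(open('D0.pkl','rb'))['top'];t=pickle.load(open('a1.pkl','rb'))
for d in (D,t):
    H=hsv(d).astype(int)
    print([tuple(H[v,312]) for v in range(203,216)])
    P=[]
    for u in range(300,334):
        col=H[205:216,u]; s=col[:,1].astype(float)
        # subpixel crossing of saturation 75
        k=np.where((s[:-1]<75)&(s[1:]>=75))[0]
        if len(k): k=k[0]; v=205+k+(75-s[k])/(s[k+1]-s[k]); P.append(onz(d,u,v,.064)[:2]*1000)
    P=np.array(P,np.float32); l=cv2.fitLine(P,cv2.DIST_HUBER,0,.01,.01).ravel(); print(len(P),l,'x at y=28',l[2]+(28-l[3])*l[0]/l[1],'ang',np.degrees(np.arctan2(-l[0]*np.sign(l[1]),abs(l[1]))))
w=pickle.load(open('a1w.pkl','rb'))
# bottom near edge of carton
for z in (.004,.02,.064):
  print(z,onz(w,300,268,z)*1000,onz(w,220,270,z)*1000,onz(w,415,268,z)*1000)
print(ray(w,320,200))
E
python3 - <<'E'
import cv2
im=cv2.imread('pics/a1w.png'); cv2.imwrite('pics/a1wc.png',cv2.resize(im[220:400,180:460],None,fx=2.8,fy=2.8,interpolation=cv2.INTER_CUBIC))
E
```

```text
[(np.int64(15), np.int64(9), np.int64(217)), (np.int64(11), np.int64(9), np.int64(216)), (np.int64(14), np.int64(13), np.int64(211)), (np.int64(17), np.int64(11), np.int64(213)), (np.int64(21), np.int64(9), np.int64(199)), (np.int64(15), np.int64(8), np.int64(190)), (np.int64(12), np.int64(8), np.int64(161)), (np.int64(12), np.int64(9), np.int64(145)), (np.int64(13), np.int64(19), np.int64(162)), (np.int64(15), np.int64(76), np.int64(177)), (np.int64(16), np.int64(104), np.int64(182)), (np.int64(16), np.int64(104), np.int64(184)), (np.int64(16), np.int64(108), np.int64(182))]
34 [ 4.3551449e-02 -9.9905121e-01  5.7248218e+02  3.5590313e+01] x at y=28 572.81305 ang 2.4961035
[(np.int64(13), np.int64(8), np.int64(216)), (np.int64(15), np.int64(9), np.int64(216)), (np.int64(15), np.int64(12), np.int64(211)), (np.int64(15), np.int64(12), np.int64(213)), (np.int64(15), np.int64(44), np.int64(191)), (np.int64(16), np.int64(94), np.int64(182)), (np.int64(16), np.int64(105), np.int64(183)), (np.int64(16), np.int64(105), np.int64(184)), (np.int64(17), np.int64(106), np.int64(183)), (np.int64(16), np.int64(107), np.int64(184)), (np.int64(16), np.int64(106), np.int64(185)), (np.int64(16), np.int64(99), np.int64(183)), (np.int64(16), np.int64(78), np.int64(180))]
27 [ 5.5113703e-02 -9.9848008e-01  5.8505292e+02  2.6674419e+01] x at y=28 584.97974 ang 3.1593835
0.004 [491.45291929  17.45117714   4.        ] [494.76691081 -26.25904812   4.        ] [488.44164802  80.27171774   4.        ]
0.02 [482.78624465  18.0400156   20.        ] [485.77047091 -21.32073759  20.        ] [480.07461586  74.60947455  20.        ]
0.064 [458.9528894   19.65932136  64.        ] [461.03026121  -7.74038362  64.        ] [457.06527743  59.03830577  64.        ]
(array([0.40435676, 0.02336874, 0.16479276]), array([ 0.28505876,  0.01837882, -0.95834434]))
```

View pics/a1wc.png

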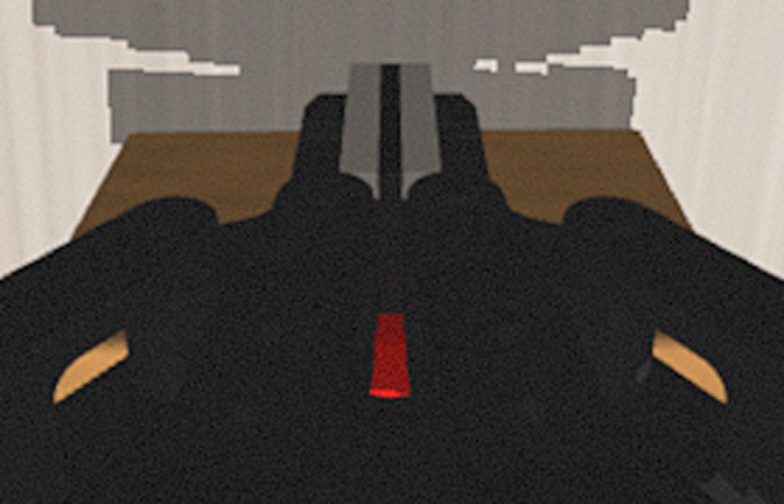

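The carton moved 12 mm and now touches the post. The 12 N reading was me pressing too close to the post. I'll back off and push near the right end of the near side, where the lever is longer.

>>> {"name": "step_arm", "arguments": {
  "series": [
    [[-0.8,0,0],0,255],
    [[-1.5,-1,-0.3],0,255],
    [[-1.5,-2,-0.6],0,255],
    [[-1.5,-3.4,-0.8],0,255],
    [[-1.5,-3.4,-0.8],0,255]
  ]
}}

```text
clock: 6.6
tcp_pos: [0.4615, -0.0084, 0.0141]
orientation: [-0.004, -0.023, 1.0, 0.0]
wrist_force: [-1.0, 0.4, -0.6]
finger_gap: 0.0003
```

>>> {"name": "step_arm", "arguments": {
  "series": [
    [[0.4,0,0],0,255],
    [[0.8,0,0],0,255],
    [[1.1,0,0],0,255],
    [[1.3,0,0],0,255],
    [[1.5,0,0],0,255]
  ]
}}

```text
clock: 7.22
tcp_pos: [0.4763, -0.0082, 0.014]
orientation: [-0.004, -0.023, 1.0, 0.0]
wrist_force: [-3.9, -0.1, 1.2]
finger_gap: 0.0
```

```bash
cat > arc.py <<'E'
# dx,dy for rotating TCP about post centre by cumulative angles (deg)
import sys,numpy as np
x,y=float(sys.argv[1]),float(sys.argv[2])
px,py=.600,.0588
for a in range(1,13):
    t=np.radians(a*float(sys.argv[3])); dx,dy=x-px,y-py
    print(a*float(sys.argv[3]),round(100*(px+dx*np.cos(t)-dy*np.sin(t)-x),2),round(100*(py+dx*np.sin(t)+dy*np.cos(t)-y),2),round(t,3))
E
python3 arc.py .477 -.007 1.5; python3 -c "
from h import *
print(env.get_state()['wrist_force'],env.get_state()['tcp_pos'])"
```

```text
1.5 0.18 -0.32 0.026
3.0 0.36 -0.63 0.052
4.5 0.55 -0.94 0.079
6.0 0.76 -1.25 0.105
7.5 0.96 -1.55 0.131
9.0 1.18 -1.84 0.157
10.5 1.41 -2.13 0.183
12.0 1.64 -2.41 0.209
13.5 1.88 -2.69 0.236
15.0 2.12 -2.96 0.262
16.5 2.38 -3.22 0.288
18.0 2.64 -3.48 0.314
[-3.87996171 -0.10450449  1.16517836] [ 0.47627504 -0.00822413  0.01401152]
```

>>> {"name": "step_arm", "arguments": {
  "series": [
    [[0.2,-0.2,0],0.025,255],
    [[0.4,-0.5,0],0.05,255],
    [[0.6,-0.8,0],0.08,255],
    [[0.8,-1.0,0],0.105,255],
    [[1.0,-1.3,0],0.13,255]
  ]
}}

```text
clock: 7.85
tcp_pos: [0.4856, -0.0216, 0.0138]
orientation: [-0.005, -0.089, 0.996, -0.0]
wrist_force: [-4.4, -2.5, 0.5]
finger_gap: 0.0001
```

```bash
python3 look.py a2
```

```text
7.95 [ 0.4858 -0.0219  0.0138] [-5.47 -2.76  0.64]
```

View pics/a2.png

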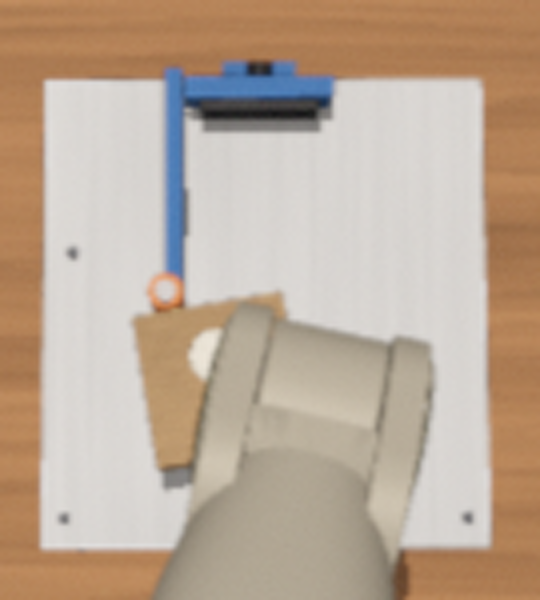

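View pics/a2w.png

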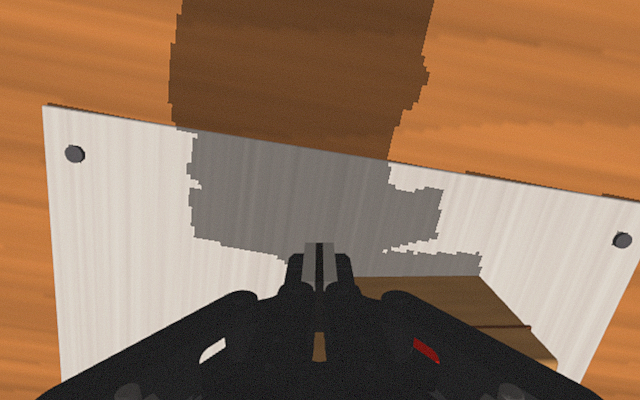

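The carton turns about the post, with its far edge now at about 10°, and the force is around 5 N. I'll carry on along the arc.

```bash
python3 arc.py .4858 -.0219 2
```

```text
2.0 0.29 -0.39 0.035
4.0 0.59 -0.78 0.07
6.0 0.91 -1.15 0.105
8.0 1.23 -1.51 0.14
10.0 1.57 -1.86 0.175
12.0 1.93 -2.2 0.209
14.0 2.29 -2.52 0.244
16.0 2.67 -2.84 0.279
18.0 3.05 -3.13 0.314
20.0 3.45 -3.42 0.349
22.0 3.85 -3.69 0.384
24.0 4.27 -3.95 0.419
```

>>> {"name": "step_arm", "arguments": {
  "series": [
    [[0.3,-0.3,0],0.035,255],
    [[0.6,-0.7,0],0.07,255],
    [[0.95,-1.05,0],0.105,255],
    [[1.3,-1.4,0],0.14,255],
    [[1.65,-1.7,0],0.175,255]
  ]
}}

```text
clock: 8.57
tcp_pos: [0.5019, -0.0396, 0.0137]
orientation: [-0.006, -0.176, 0.984, -0.001]
wrist_force: [-5.3, -3.7, 1.6]
finger_gap: 0.0001
```

>>> {"name": "step_arm", "arguments": {
  "series": [
    [[0.38,-0.3,0],0.035,255],
    [[0.76,-0.6,0],0.07,255],
    [[1.15,-0.9,0],0.105,255],
    [[1.55,-1.2,0],0.14,255],
    [[1.9,-1.5,0],0.175,255]
  ]
}}

```text
clock: 9.2
tcp_pos: [0.5216, -0.0552, 0.0138]
orientation: [-0.005, -0.262, 0.965, -0.002]
wrist_force: [-1.1, -1.5, -0.9]
finger_gap: 0.0002
```

```bash
python3 look.py a3;  python3 arc.py .52 -.052 2
```

```text
9.3 [ 0.522  -0.0555  0.0139] [-1.71 -1.36 -0.26]
2.0 0.39 -0.27 0.035
4.0 0.79 -0.53 0.07
6.0 1.2 -0.78 0.105
8.0 1.62 -1.01 0.14
10.0 2.05 -1.22 0.175
12.0 2.48 -1.42 0.209
14.0 2.92 -1.61 0.244
16.0 3.36 -1.78 0.279
18.0 3.82 -1.93 0.314
20.0 4.27 -2.07 0.349
22.0 4.73 -2.19 0.384
24.0 5.2 -2.3 0.419
```

View pics/a3.png

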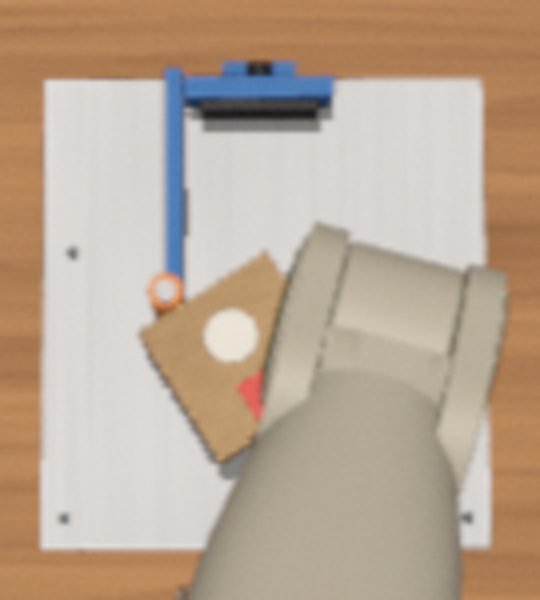

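View pics/a3w.png

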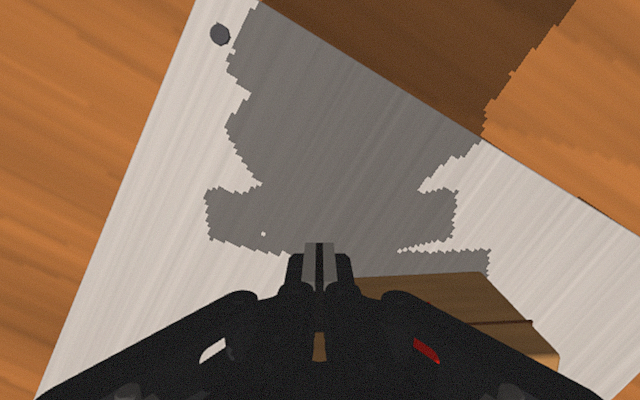

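Carton at about 31°, with its seal turning right and the tool still flat on its face. Continue.

>>> {"name": "step_arm", "arguments": {
  "series": [
    [[0.42,-0.25,0],0.035,255],
    [[0.84,-0.5,0],0.07,255],
    [[1.26,-0.72,0],0.105,255],
    [[1.7,-0.92,0],0.14,255],
    [[2.15,-1.1,0],0.175,255]
  ]
}}

```text
clock: 9.93
tcp_pos: [0.5439, -0.0667, 0.0139]
orientation: [-0.005, -0.346, 0.938, -0.003]
wrist_force: [-3.2, -2.9, 0.6]
finger_gap: -0.0
```

>>> {"name": "step_arm", "arguments": {
  "series": [
    [[0.45,-0.15,0],0.035,255],
    [[0.9,-0.3,0],0.07,255],
    [[1.35,-0.45,0],0.105,255],
    [[1.8,-0.57,0],0.14,255],
    [[2.25,-0.67,0],0.175,255]
  ]
}}

```text
clock: 10.55
tcp_pos: [0.5667, -0.0737, 0.0139]
orientation: [-0.005, -0.427, 0.904, -0.003]
wrist_force: [-2.5, -4.4, -0.1]
finger_gap: -0.0003
```

```bash
python3 look.py a4;  python3 arc.py .566 -.073 2
```

```text
10.65 [ 0.5671 -0.0739  0.014 ] [-1.2  -4.23  0.01]
2.0 0.46 -0.11 0.035
4.0 0.93 -0.21 0.07
6.0 1.4 -0.28 0.105
8.0 1.87 -0.34 0.14
10.0 2.34 -0.39 0.175
12.0 2.81 -0.42 0.209
14.0 3.29 -0.43 0.244
16.0 3.76 -0.43 0.279
18.0 4.24 -0.41 0.314
20.0 4.71 -0.37 0.349
22.0 5.18 -0.31 0.384
24.0 5.65 -0.24 0.419
```

View pics/a4.png

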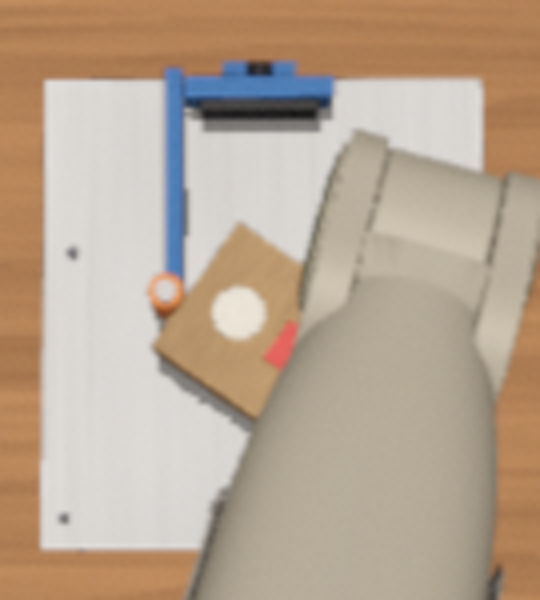

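View pics/a4w.png

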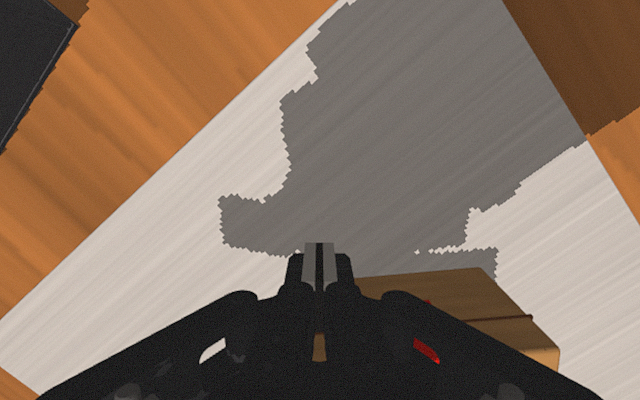

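Carton at about 54°. The tool is about 4° behind it, so I turn slightly more and continue.

>>> {"name": "step_arm", "arguments": {
  "series": [
    [[0.45,-0.07,0],0.045,255],
    [[0.9,-0.13,0],0.09,255],
    [[1.35,-0.16,0],0.135,255],
    [[1.8,-0.18,0],0.18,255],
    [[2.25,-0.18,0],0.22,255]
  ]
}}

```text
clock: 11.28
tcp_pos: [0.59, -0.0758, 0.014]
orientation: [-0.004, -0.524, 0.852, -0.004]
wrist_force: [-0.8, -4.6, 0.1]
finger_gap: 0.0002
```

>>> {"name": "step_arm", "arguments": {
  "series": [
    [[0.4,0.05,0],0.04,255],
    [[0.8,0.12,0],0.08,255],
    [[1.2,0.2,0],0.12,255],
    [[1.6,0.3,0],0.16,255],
    [[2.0,0.42,0],0.19,255]
  ]
}}

```text
clock: 11.9
tcp_pos: [0.611, -0.0741, 0.0146]
orientation: [-0.004, -0.602, 0.798, -0.007]
wrist_force: [-0.4, -13.3, -0.1]
finger_gap: 0.0
```

```bash
python3 look.py a5
```

```text
12.0 [ 0.6115 -0.0742  0.0147] [ -0.4  -11.59   0.28]
```

View pics/a5.png

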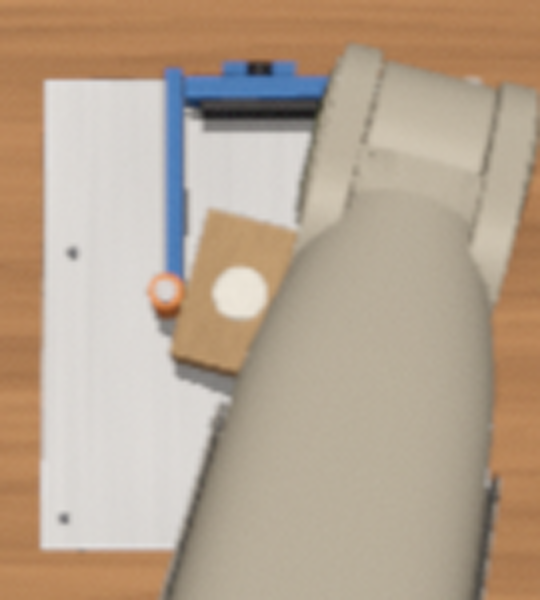

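View pics/a5w.png

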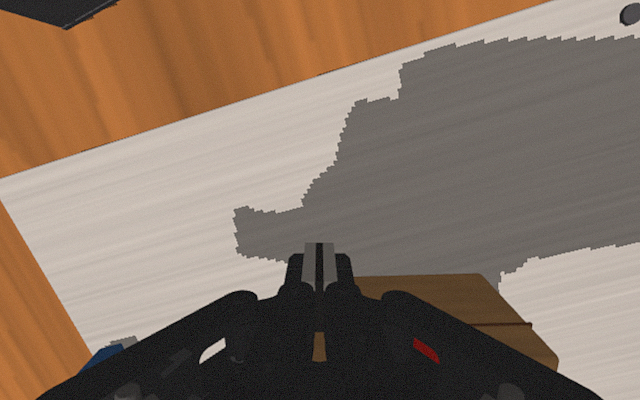

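Force is up to 13 N. The pusher has crept towards the post, and the carton is at about 76°. I'll back off, move 2 cm further along the face, and finish the turn there.

>>> {"name": "step_arm", "arguments": {
  "series": [
    [[-0.2,-0.7,0],0,255],
    [[0.4,-0.9,0],0.02,255],
    [[1.1,-1.1,0],0.03,255],
    [[1.75,-1.25,0],0.03,255],
    [[1.75,-1.25,0],0.03,255]
  ]
}}

```text
clock: 12.62
tcp_pos: [0.6298, -0.0865, 0.0146]
orientation: [-0.003, -0.614, 0.789, -0.007]
wrist_force: [0.0, -0.1, 0.5]
finger_gap: -0.0002
```

>>> {"name": "step_arm", "arguments": {
  "series": [
    [[0.1,0.25,0],0.0,255],
    [[0.2,0.45,0],0.0,255],
    [[0.27,0.65,0],0.02,255],
    [[0.33,0.85,0],0.04,255],
    [[0.39,1.05,0],0.06,255]
  ]
}}

```text
clock: 13.25
tcp_pos: [0.634, -0.0764, 0.0148]
orientation: [-0.003, -0.638, 0.77, -0.008]
wrist_force: [0.5, -2.0, 0.5]
finger_gap: 0.0001
```

```bash
python3 look.py a6
```

```text
13.35 [ 0.6339 -0.0761  0.0147] [ 0.13 -1.97  0.52]
```

View pics/a6.png

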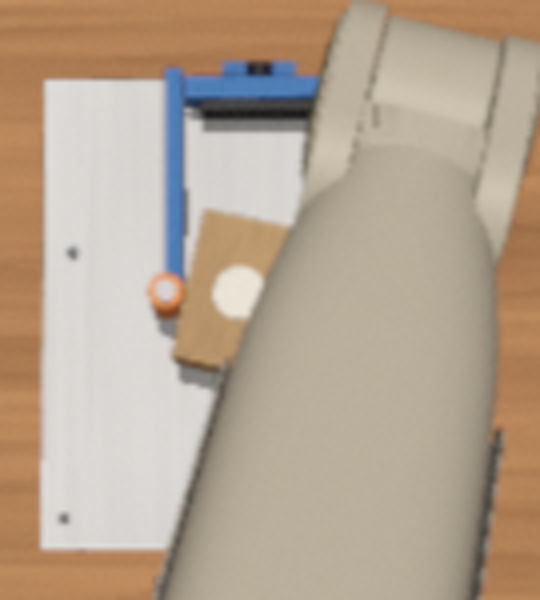

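View pics/a6w.png

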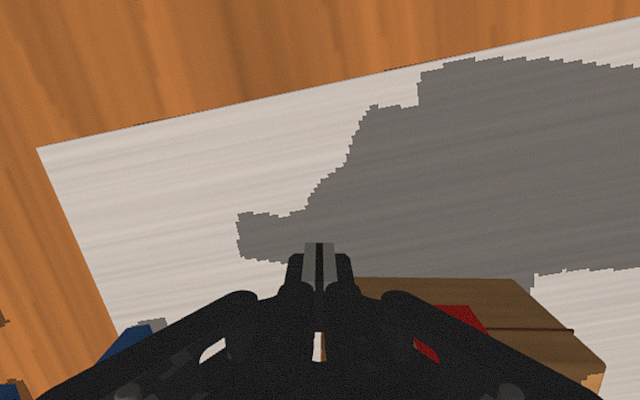

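>>> {"name": "step_arm", "arguments": {
  "series": [
    [[0.25,0.15,0],0.03,255],
    [[0.5,0.3,0],0.06,255],
    [[0.75,0.45,0],0.09,255],
    [[1.0,0.6,0],0.11,255],
    [[1.2,0.75,0],0.13,255]
  ]
}}

```text
clock: 13.98
tcp_pos: [0.6475, -0.0702, 0.0152]
orientation: [-0.003, -0.687, 0.727, -0.01]
wrist_force: [4.1, -8.8, -0.1]
finger_gap: 0.0003
```

>>> {"name": "step_arm", "arguments": {
  "series": [
    [[0.15,0.1,0],0.02,255],
    [[0.3,0.2,0],0.04,255],
    [[0.4,0.3,0],0.06,255],
    [[0.5,0.4,0],0.07,255],
    [[0.6,0.5,0],0.07,255]
  ]
}}

```text
clock: 14.6
tcp_pos: [0.6548, -0.0665, 0.0157]
orientation: [0.002, 0.712, -0.703, 0.012]
wrist_force: [3.5, -8.4, -0.8]
finger_gap: -0.0
```

```bash
python3 look.py a7
```

```text
14.7 [ 0.6548 -0.0664  0.0157] [ 2.94 -6.36 -0.45]
```

View pics/a7.png

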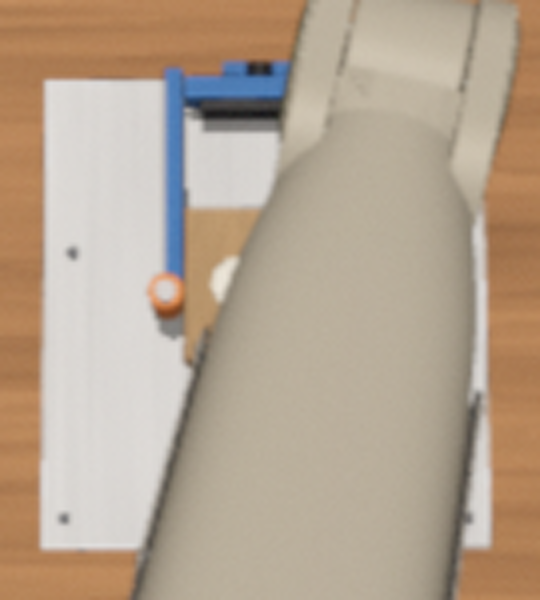

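View pics/a7w.png

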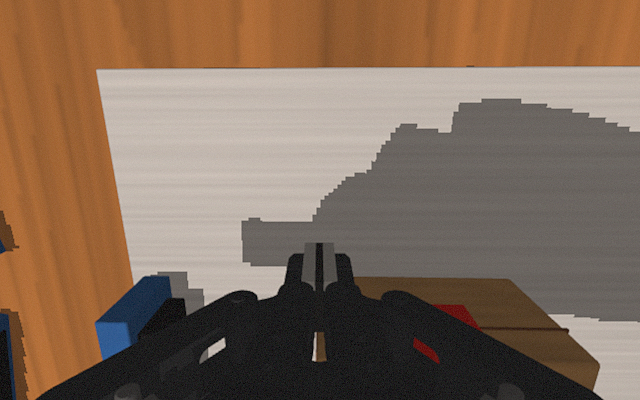

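The quarter turn is done: the carton's edges are parallel to the rail, its seal faces right, and its left side lies along the post and rail. Now back off, lift clear, turn the tool back and look from above.

>>> {"name": "step_arm", "arguments": {
  "series": [
    [[0,-2,0],0,255],
    [[0,-4,1],0,255],
    [[0,-4,7],-0.18,255],
    [[0,-3,13],-0.36,255],
    [[-1,-2,19],-0.54,255]
  ]
}}

```text
clock: 15.32
tcp_pos: [0.6446, -0.0874, 0.208]
orientation: [-0.005, -0.495, 0.869, -0.01]
wrist_force: [1.2, 0.0, 1.2]
finger_gap: -0.0001
```

>>> {"name": "step_arm", "arguments": {
  "series": [
    [[-0.7,0.5,6],-0.18,255],
    [[-1.5,1,9.5],-0.36,255],
    [[-2,1,9.5],-0.54,255],
    [[-2,1,9.5],-0.72,255],
    [[-2,1,9.5],-0.9,255]
  ]
}}

```text
clock: 15.95
tcp_pos: [0.6241, -0.0782, 0.3039]
orientation: [-0.009, -0.065, 0.998, -0.007]
wrist_force: [-0.5, 0.9, 0.0]
finger_gap: 0.0001
```

>>> {"name": "step_arm", "arguments": {
  "series": [
    [[0,0,0],-0.15,255],
    [[0,0,0],-0.15,255]
  ]
}}

```text
clock: 16.2
tcp_pos: [0.6237, -0.0791, 0.3044]
orientation: [-0.009, 0.01, 1.0, -0.006]
wrist_force: [0.0, 0.3, 0.1]
finger_gap: 0.0003
```

```bash
python3 look.py a8
```

```text
16.3 [ 0.6238 -0.0788  0.3042] [-0.66 -0.13 -0.79]
```

View pics/a8w.png

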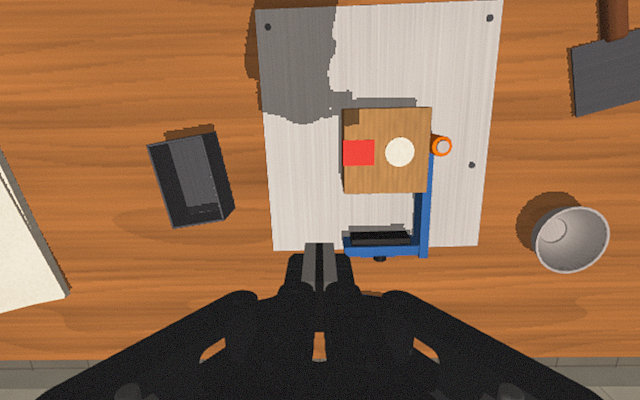

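```bash
python3 - <<'E'
from m import *
from scipy.spatial.transform import Rotation as Ro
d=pickle.load(open('a8w.pkl','rb'))
r,m=carton(d,.064,(336,98,436,198)); print('carton',r); print(seal(d,(336,98,436,198)))
b=blue(d,(340,196,440,262))
L=[]
for v in range(198,235):
    u=np.where(b[v,405:440])[0]+405
    if len(u)>3: L.append(onz(d,u.min()-.5,v,.040)[:2]*1000)
l=cv2.fitLine(np.array(L,np.float32),cv2.DIST_HUBER,0,.01,.01).ravel(); print('rail',np.degrees(np.arctan(l[1]/l[0])),'y at 630',l[3]+(630-l[2])*l[1]/l[0])
S=[onz(d,u,(np.where(b[225:262,u])[0]+225).min()-.5,.044)[:2]*1000 for u in range(350,408)]
l=cv2.fitLine(np.array(S,np.float32),cv2.DIST_HUBER,0,.01,.01).ravel(); print('stop near top edge',l)
# pad near face top edge: dark
H=hsv(d).astype(int); print([int(H[v,375,2]) for v in range(220,256)])
s=env.get_state(); q=s['orientation']; print(Ro.from_quat([q[1],q[2],q[3],q[0]]).as_matrix().round(4))
E
```

```text
carton ((606.108154296875, -3.0870819091796875), (98.65316772460938, 100.2121353149414), 0.13098247349262238)
((357.96649484536084, 152.33891752577318), array([606.2660577 , -35.68224098,  64.        ]))
rail 0.83258194 y at 630 49.27686
stop near top edge [ 1.4502092e-02 -9.9989486e-01  7.3457330e+02 -4.3293133e+00]
[218, 213, 217, 217, 226, 181, 104, 116, 114, 121, 109, 72, 21, 29, 32, 13, 25, 24, 15, 50, 63, 60, 59, 68, 46, 53, 87, 151, 180, 170, 169, 170, 166, 167, 168, 159]
[[-0.9997  0.0176 -0.0188]
 [ 0.0178  0.9998 -0.0118]
 [ 0.0186 -0.0122 -0.9998]]
```

The carton is at (606,-3), square to about 1°, with its seal at (358,152) on the right. The tool has picked up a lean of about 1°. I'll go behind the carton and check how the lean behaves in free motion.

>>> {"name": "step_arm", "arguments": {
  "series": [
    [[-3,2,-3],0.03,255],
    [[-6,4,-6],0.03,255],
    [[-10,6.4,-10],0.03,255],
    [[-10,6.4,-10],0.03,255]
  ]
}}

```text
clock: 16.8
tcp_pos: [0.5128, -0.0118, 0.1973]
orientation: [-0.019, -0.008, 1.0, -0.004]
wrist_force: [0.9, -0.2, 0.8]
finger_gap: 0.0001
```

```bash
cat > tilt.py <<'E'
from h import *
from scipy.spatial.transform import Rotation as Ro
s=env.get_state(); q=s['orientation']; M=Ro.from_quat([q[1],q[2],q[3],q[0]]).as_matrix()
print(s['clock'],s['tcp_pos'].round(4),'toolz',M[:,2].round(4),'yaw',np.degrees(np.arctan2(M[1,0],M[0,0])).round(2),'F',s['wrist_force'].round(1),'j',s['joint_pos'].round(3))
E
python3 tilt.py
```

```text
16.8 [ 0.5128 -0.0118  0.1973] toolz [-0.0376 -0.0087 -0.9993] yaw -179.06 F [ 0.9 -0.2  0.8] j [-0.171  0.237 -0.141  1.228 -0.015 -0.187]
```

>>> {"name": "step_arm", "arguments": {
  "series": [
    [[-2,0,0],0,255]
  ]
}}

```text
clock: 16.92
tcp_pos: [0.4932, -0.0119, 0.1974]
orientation: [-0.018, -0.01, 1.0, -0.004]
wrist_force: [0.7, -0.0, 0.5]
finger_gap: 0.0001
```

```bash
python3 tilt.py
```

```text
16.925 [ 0.4932 -0.0119  0.1974] toolz [-0.0365 -0.0089 -0.9993] yaw -178.9 F [ 0.7 -0.   0.5] j [-0.178  0.199 -0.189  1.217 -0.015 -0.197]
```

>>> {"name": "step_arm", "arguments": {
  "series": [
    [[0,0,-5],0,255]
  ]
}}

```text
clock: 17.05
tcp_pos: [0.4958, -0.0125, 0.1507]
orientation: [-0.014, -0.011, 1.0, -0.005]
wrist_force: [0.2, 0.3, -0.1]
finger_gap: 0.0003
```

```bash
python3 tilt.py
```

```text
17.05 [ 0.4958 -0.0125  0.1507] toolz [-0.0281 -0.0103 -0.9996] yaw -178.77 F [ 0.2  0.3 -0.1] j [-0.178  0.225 -0.275  1.097 -0.015 -0.199]
```

>>> {"name": "step_arm", "arguments": {
  "series": [
    [[0,0,-5],-0.01,255]
  ]
}}

```text
clock: 17.18
tcp_pos: [0.4978, -0.013, 0.1012]
orientation: [-0.012, -0.007, 1.0, -0.005]
wrist_force: [0.4, 0.0, -0.4]
finger_gap: 0.0001
```

```bash
python3 tilt.py
```

```text
17.175 [ 0.4978 -0.013   0.1012] toolz [-0.0236 -0.0108 -0.9997] yaw -179.25 F [ 0.4  0.  -0.4] j [-0.179  0.265 -0.353  0.974 -0.015 -0.192]
```

>>> {"name": "step_arm", "arguments": {
  "series": [
    [[0,0,-5],-0.01,255]
  ]
}}

```text
clock: 17.3
tcp_pos: [0.5, -0.0137, 0.0514]
orientation: [-0.01, -0.002, 1.0, -0.006]
wrist_force: [0.4, 0.1, -0.4]
finger_gap: -0.0001
```

```bash
python3 tilt.py
```

```text
17.3 [ 0.5    -0.0137  0.0514] toolz [-0.0194 -0.0112 -0.9997] yaw -179.73 F [ 0.4  0.1 -0.4] j [-0.179  0.316 -0.42   0.851 -0.014 -0.184]
```

A single fast descent row takes out some of the lean. I'll rise gently and repeat it.

>>> {"name": "step_arm", "arguments": {
  "series": [
    [[0,0,4],0,255],
    [[0,0,9],0,255],
    [[0,0,13],0,255],
    [[0,0,15],0,255],
    [[0,0,15],0,255]
  ]
}}

```text
clock: 17.92
tcp_pos: [0.5024, -0.0143, 0.204]
orientation: [-0.007, -0.003, 1.0, -0.006]
wrist_force: [0.3, 0.2, -1.0]
finger_gap: -0.0004
```

>>> {"name": "step_arm", "arguments": {
  "series": [
    [[0,0,-6],0,255]
  ]
}}

```text
clock: 18.05
tcp_pos: [0.507, -0.0153, 0.147]
orientation: [-0.001, -0.004, 1.0, -0.007]
wrist_force: [0.6, -0.4, -1.2]
finger_gap: -0.0001
```

>>> {"name": "step_arm", "arguments": {
  "series": [
    [[0,0,-5],0.01,255]
  ]
}}

```text
clock: 18.18
tcp_pos: [0.507, -0.0155, 0.0951]
orientation: [-0.001, -0.009, 1.0, -0.007]
wrist_force: [1.0, 0.1, -0.8]
finger_gap: -0.0002
```

>>> {"name": "step_arm", "arguments": {
  "series": [
    [[0,0,-4.5],0.01,255]
  ]
}}

```text
clock: 18.3
tcp_pos: [0.5069, -0.0156, 0.0479]
orientation: [-0.001, -0.015, 1.0, -0.007]
wrist_force: [0.8, 0.6, 0.1]
finger_gap: -0.0001
```

```bash
python3 tilt.py
```

```text
18.3 [ 0.5069 -0.0156  0.0479] toolz [-0.0021 -0.0141 -0.9999] yaw -178.3 F [0.8 0.6 0.1] j [-0.181  0.319 -0.426  0.825 -0.014 -0.21 ]
```

Lean along the push direction is now 0.1°. Lower to pushing height and approach.

>>> {"name": "step_arm", "arguments": {
  "series": [
    [[0,0.2,-1],-0.01,255],
    [[0.5,0.4,-2],-0.01,255],
    [[1.5,0.4,-2.7],-0.01,255],
    [[2.5,0.4,-2.8],-0.01,255],
    [[2.8,0.4,-2.8],-0.01,255]
  ]
}}

```text
clock: 18.92
tcp_pos: [0.537, -0.0118, 0.0208]
orientation: [0.0, -0.01, 1.0, -0.007]
wrist_force: [0.7, 0.4, 0.1]
finger_gap: -0.0002
```

>>> {"name": "step_arm", "arguments": {
  "series": [
    [[0.25,0,0],0,255],
    [[0.5,0,0],0,255],
    [[0.75,0,0],0,255],
    [[1.0,0.01,0],0,255],
    [[1.25,0.01,0],0,255]
  ]
}}

```text
clock: 19.55
tcp_pos: [0.5493, -0.0118, 0.0207]
orientation: [-0.0, -0.01, 1.0, -0.007]
wrist_force: [-1.0, 0.1, 0.4]
finger_gap: -0.0001
```

```bash
python3 tilt.py
```

```text
19.55 [ 0.5493 -0.0118  0.0207] toolz [-3.000e-04 -1.450e-02 -9.999e-01] yaw -178.86 F [-1.   0.1  0.4] j [-0.16   0.419 -0.352  0.798 -0.014 -0.179]
```

>>> {"name": "step_arm", "arguments": {
  "series": [
    [[0.3,0,0],0,255],
    [[0.6,0.01,0],0,255],
    [[0.9,0.02,0],0,255],
    [[1.2,0.02,0],0,255],
    [[1.5,0.03,0],0,255]
  ]
}}

```text
clock: 20.18
tcp_pos: [0.5645, -0.0115, 0.0207]
orientation: [-0.0, -0.01, 1.0, -0.007]
wrist_force: [-1.5, -0.8, 0.4]
finger_gap: 0.0001
```

>>> {"name": "step_arm", "arguments": {
  "series": [
    [[0.3,0,0],0,255],
    [[0.6,0.01,0],0,255],
    [[0.9,0.02,0],0,255],
    [[1.2,0.02,0],0,255],
    [[1.5,0.03,0],0,255]
  ]
}}

```text
clock: 20.8
tcp_pos: [0.5797, -0.0111, 0.0207]
orientation: [-0.0, -0.01, 1.0, -0.007]
wrist_force: [-1.5, -0.1, 0.0]
finger_gap: 0.0001
```

```bash
python3 tilt.py; python3 look.py b1
```

```text
20.8 [ 0.5797 -0.0111  0.0207] toolz [-2.000e-04 -1.450e-02 -9.999e-01] yaw -178.86 F [-1.5 -0.1  0. ] j [-0.15   0.468 -0.271  0.83  -0.014 -0.17 ]
20.9 [ 0.5802 -0.0111  0.0207] [ 1.01 -0.53  0.04]
```

View pics/b1.png

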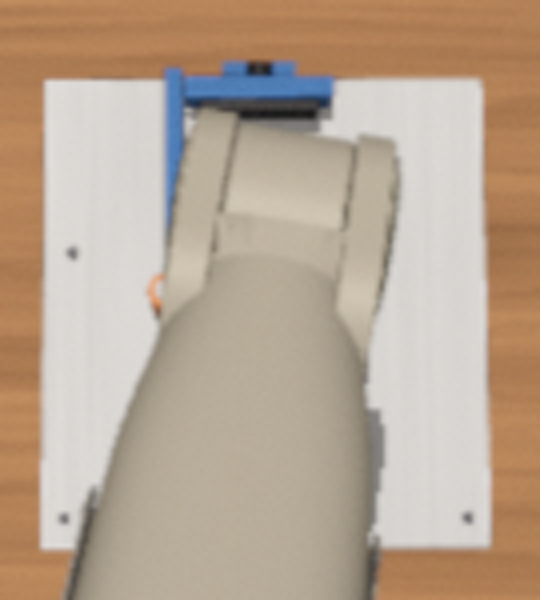

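View pics/b1w.png

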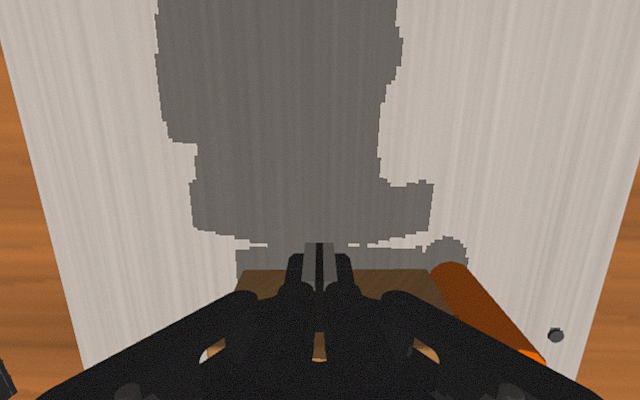

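The carton slides square at about 1.5 N, clear of the post at (455,280). I continue, with shorter steps towards the pad.

>>> {"name": "step_arm", "arguments": {
  "series": [
    [[0.25,0,0],0,255],
    [[0.5,0.01,0],0,255],
    [[0.75,0.01,0],0,255],
    [[1.0,0.02,0],0,255],
    [[1.2,0.02,0],0,255]
  ]
}}

```text
clock: 21.52
tcp_pos: [0.5923, -0.0109, 0.0207]
orientation: [0.0, -0.01, 1.0, -0.007]
wrist_force: [-1.1, -0.7, 0.2]
finger_gap: 0.0002
```

>>> {"name": "step_arm", "arguments": {
  "series": [
    [[0.1,0,0],0,255],
    [[0.2,0,0],0,255],
    [[0.3,0.01,0],0,255],
    [[0.4,0.01,0],0,255],
    [[0.5,0.01,0],0,255]
  ]
}}

```text
clock: 22.15
tcp_pos: [0.5974, -0.0108, 0.0207]
orientation: [0.0, -0.01, 1.0, -0.007]
wrist_force: [-1.0, 0.1, 0.1]
finger_gap: 0.0001
```

>>> {"name": "step_arm", "arguments": {
  "series": [
    [[0.1,0,0],0,255],
    [[0.2,0,0],0,255],
    [[0.3,0.01,0],0,255]
  ]
}}

```text
clock: 22.52
tcp_pos: [0.6004, -0.0107, 0.0207]
orientation: [0.0, -0.01, 1.0, -0.007]
wrist_force: [-1.6, 0.0, 0.8]
finger_gap: 0.0001
```

>>> {"name": "step_arm", "arguments": {
  "series": [
    [[0.1,0,0],0,255],
    [[0.2,0,0],0,255],
    [[0.3,0.01,0],0,255]
  ]
}}

```text
clock: 22.9
tcp_pos: [0.6035, -0.0106, 0.0207]
orientation: [0.0, -0.01, 1.0, -0.007]
wrist_force: [-1.2, -0.7, 0.2]
finger_gap: 0.0001
```

>>> {"name": "step_arm", "arguments": {
  "series": [
    [[0.1,0,0],0,255],
    [[0.2,0,0],0,255]
  ]
}}

```text
clock: 23.15
tcp_pos: [0.6056, -0.0106, 0.0207]
orientation: [0.0, -0.01, 1.0, -0.007]
wrist_force: [-1.1, 0.1, 0.5]
finger_gap: 0.0002
```

>>> {"name": "step_arm", "arguments": {
  "series": [
    [[0.1,0,0],0,255],
    [[0.2,0,0],0,255]
  ]
}}

```text
clock: 23.4
tcp_pos: [0.6077, -0.0106, 0.0207]
orientation: [0.0, -0.01, 1.0, -0.007]
wrist_force: [-1.0, 0.1, -0.0]
finger_gap: -0.0002
```

>>> {"name": "step_arm", "arguments": {
  "series": [
    [[0.1,0,0],0,255],
    [[0.2,0,0],0,255]
  ]
}}

```text
clock: 23.65
tcp_pos: [0.6098, -0.0106, 0.0207]
orientation: [0.0, -0.01, 1.0, -0.007]
wrist_force: [-1.0, -0.1, -0.7]
finger_gap: 0.0002
```

>>> {"name": "step_arm", "arguments": {
  "series": [
    [[0.1,0,0],0,255],
    [[0.2,0,0],0,255]
  ]
}}

```text
clock: 23.9
tcp_pos: [0.6111, -0.0105, 0.0206]
orientation: [-0.0, -0.01, 1.0, -0.007]
wrist_force: [-4.0, 1.2, 1.6]
finger_gap: -0.0001
```

Contact is felt at TCP x 0.611, with the force stepping up from 1 to 4 N. Press slightly more to seat and square it.

>>> {"name": "step_arm", "arguments": {
  "series": [
    [[0.05,0,0],0,255],
    [[0.12,0,0],0,255],
    [[0.18,0,0],0,255],
    [[0.18,0,0],0,255]
  ]
}}

```text
clock: 24.4
tcp_pos: [0.6113, -0.0101, 0.0201]
orientation: [-0.002, -0.01, 1.0, -0.007]
wrist_force: [-5.5, 0.1, 0.9]
finger_gap: 0.0001
```

```bash
python3 tilt.py; python3 look.py b2
```

```text
24.4 [ 0.6113 -0.0101  0.0201] toolz [-0.0038 -0.0137 -0.9999] yaw -178.84 F [-5.5  0.1  0.9] j [-0.141  0.523 -0.179  0.871 -0.014 -0.161]
24.5 [ 0.6113 -0.0101  0.0201] [-5.88  1.37  1.47]
```

View pics/b2w.png

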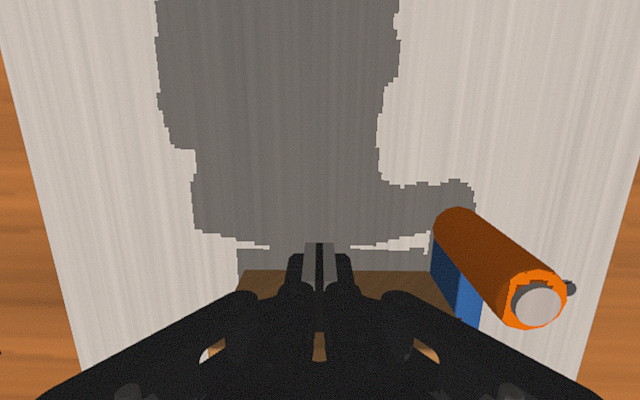

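It's blocked at 0.6113 with 5.5 N, so it is home on the pad. Back off and inspect from above.

>>> {"name": "step_arm", "arguments": {
  "series": [
    [[-0.5,0,0],0,255],
    [[-2,0,0],0,255],
    [[-4,0,0],0,255],
    [[-5,-1,4],0,255],
    [[-5,-3,10],0,255]
  ]
}}

```text
clock: 25.12
tcp_pos: [0.5595, -0.0394, 0.1188]
orientation: [-0.004, -0.011, 1.0, -0.006]
wrist_force: [1.3, -1.1, 0.4]
finger_gap: 0.0
```

>>> {"name": "step_arm", "arguments": {
  "series": [
    [[1,-3,5],0,255],
    [[3,-6,10],0,255],
    [[6,-9,15],0,255],
    [[7,-10,18],0,255],
    [[7,-10,18],0,255]
  ]
}}

```text
clock: 25.75
tcp_pos: [0.632, -0.1413, 0.3019]
orientation: [0.0, -0.01, 1.0, -0.008]
wrist_force: [-0.1, 0.6, -0.6]
finger_gap: -0.0003
```

```bash
python3 tilt.py; python3 look.py b3; python3 - <<'E'
import cv2
im=cv2.imread('pics/b3w.png'); cv2.imwrite('pics/b3wc.png',cv2.resize(im[80:280,320:530],None,fx=3,fy=3,interpolation=cv2.INTER_CUBIC))
E
```

```text
25.75 [ 0.632  -0.1413  0.3019] toolz [ 2.000e-04 -1.540e-02 -9.999e-01] yaw -178.87 F [-0.1  0.6 -0.6] j [-0.337  0.46   0.433  1.539 -0.014 -0.357]
25.85 [ 0.6298 -0.1396  0.2985] [-0.18 -0.14 -1.32]
```

View pics/b3w.png

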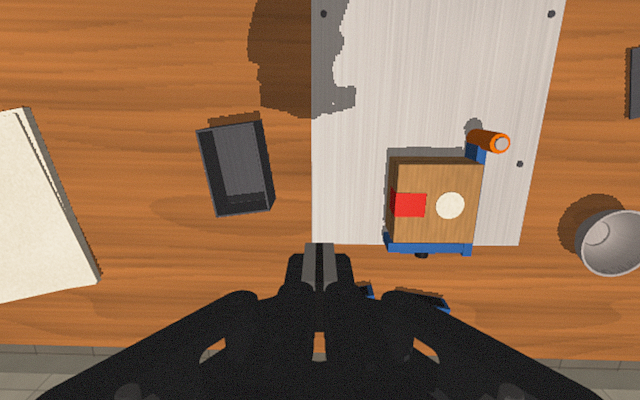

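View pics/b3.png

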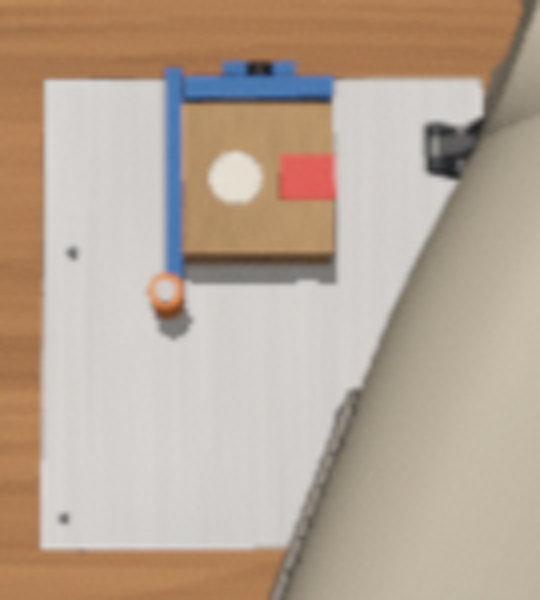

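The carton is home at the stop with its seal on the right. Next I measure squareness and the rail gap.

```bash
python3 - <<'E'
from m import *
d=pickle.load(open('b3w.pkl','rb'))
bx=(384,146,486,243)
r,m=carton(d,.064,bx); print('wrist carton',r); print(seal(d,bx))
cv2.imwrite('pics/m3.png',m[100:280,330:530])
def edges(t,rows,cols,z,f,ax):
    pass
def sat(d): return hsv(d)[...,1].astype(float)
t=pickle.load(open('b3.pkl','rb')); H=hsv(t).astype(int)
# top view: carton: saturation 90-ish hue<25 ; right edge / near edge subpixel, compare with rail face
def line(P): 
    l=cv2.fitLine(np.array(P,np.float32),cv2.DIST_HUBER,0,.01,.01).ravel(); return l
im=t['frame'].astype(float)
# carton/rail boundary by (R-B) sign change along each row ; right carton edge by saturation
A=[];B=[]
for v in range(158,190):
    s=im[v,:,0]-im[v,:,2]
    k=[u for u in range(305,318) if s[u]<0<=s[u+1]]
    if k: u=k[-1]; A.append(onz(t,u+(-s[u])/(s[u+1]-s[u]),v,.064)[:2]*1000)
    k=[u for u in range(335,355) if s[u]>=40>s[u+1]]
    if k: u=k[0]; B.append(onz(t,u+(s[u]-40)/(s[u]-s[u+1]),v,.064)[:2]*1000)
C=[];
for u in range(316,345):
    s=im[:,u,0]-im[:,u,2]
    k=[v for v in range(148,160) if s[v]<0<=s[v+1]]
    if k: v=k[0]; C.append(onz(t,u,v+(-s[v])/(s[v+1]-s[v]),.064)[:2]*1000)
for n,P in (('left',A),('right',B),('far',C)):
    l=line(P); print(n,len(P),l, np.degrees(np.arctan2(l[1],l[0])))
E
```

```text
wrist carton ((675.331787109375, -1.1387519836425781), (98.8415756225586, 100.08795928955078), 1.3338115215301514)
((409.54923717059637, 204.62274618585298), array([676.3247447 , -32.94761895,  64.        ]))
left 32 [9.9972177e-01 2.3587940e-02 6.8561700e+02 5.0121918e+01] 1.3516147
right 32 [ 9.9945009e-01  3.3158321e-02  6.8194440e+02 -4.9600746e+01] 1.9001801
far 29 [ 1.3560313e-02 -9.9990803e-01  7.2494043e+02 -7.6835525e-01] -89.22302
```

View pics/b3wc.png

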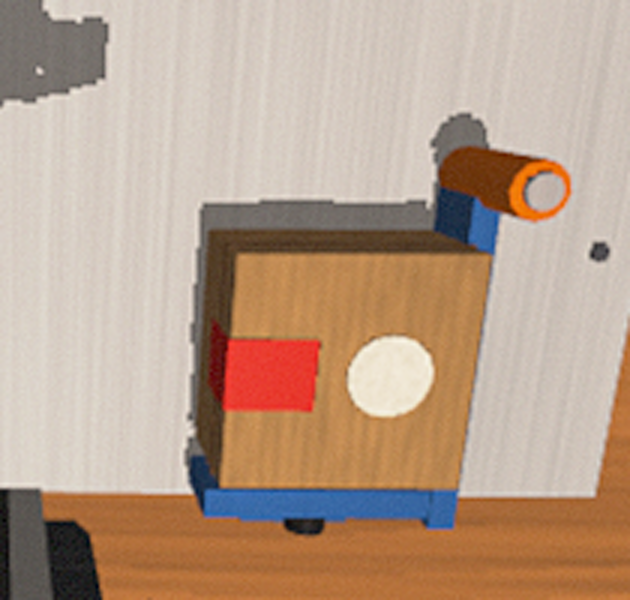

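The two views put the carton about 1 mm off the rail and within about 0.3° of square, roughly what the proud post would leave. I'll close that gap with a gentle nudge from the right and then press it home again.

>>> {"name": "step_arm", "arguments": {
  "series": [
    [[1,1,0],0.18,255],
    [[2,2,0],0.36,255],
    [[3,2.5,-4],0.54,255],
    [[4.4,2.8,-9],0.72,255],
    [[4.4,2.8,-13],0.9,255]
  ]
}}

```text
clock: 26.48
tcp_pos: [0.6727, -0.11, 0.1645]
orientation: [-0.001, -0.448, 0.894, -0.006]
wrist_force: [-0.6, -1.1, -0.6]
finger_gap: 0.0001
```

>>> {"name": "step_arm", "arguments": {
  "series": [
    [[0,0,-3],0.17,255],
    [[0,0,-6],0.34,255],
    [[0,0,-8],0.5,255],
    [[0,0,-10],0.67,255],
    [[0,0,-10],0.67,255]
  ]
}}

```text
clock: 27.1
tcp_pos: [0.6696, -0.1086, 0.0613]
orientation: [0.001, 0.716, -0.698, 0.003]
wrist_force: [-0.4, -0.1, 0.4]
finger_gap: -0.0002
```

```bash
python3 tilt.py
```

```text
27.1 [ 0.6696 -0.1086  0.0613] toolz [ 0.0038 -0.0055 -1.    ] yaw -88.48 F [-0.4 -0.1  0.4] j [-0.277  0.595  0.061  1.032 -0.004 -1.875]
```

>>> {"name": "step_arm", "arguments": {
  "series": [
    [[0.2,0,-2],-0.008,255],
    [[0.4,0,-3.6],-0.008,255],
    [[0.4,1.5,-4],-0.008,255],
    [[0.4,3,-4],-0.008,255],
    [[0.4,3.8,-4],-0.008,255]
  ]
}}

```text
clock: 27.72
tcp_pos: [0.6741, -0.0689, 0.0221]
orientation: [0.0, 0.714, -0.7, 0.004]
wrist_force: [0.2, -0.5, -0.2]
finger_gap: 0.0002
```

>>> {"name": "step_arm", "arguments": {
  "series": [
    [[0,0.1,0],0,255],
    [[0,0.2,0],0,255],
    [[0,0.3,0],0,255],
    [[0,0.4,0],0,255]
  ]
}}

```text
clock: 28.22
tcp_pos: [0.6741, -0.0653, 0.0222]
orientation: [0.0, 0.714, -0.7, 0.004]
wrist_force: [1.5, 0.4, 0.2]
finger_gap: 0.0
```

```bash
python3 tilt.py
```

```text
28.225 [ 0.6741 -0.0653  0.0222] toolz [ 0.0049 -0.0056 -1.    ] yaw -88.9 F [1.5 0.4 0.2] j [-0.213  0.625  0.01   0.95  -0.004 -1.803]
```

>>> {"name": "step_arm", "arguments": {
  "series": [
    [[0,0.1,0],0,255],
    [[0,0.2,0],0,255]
  ]
}}

```text
clock: 28.48
tcp_pos: [0.6741, -0.0635, 0.0221]
orientation: [0.0, 0.714, -0.7, 0.004]
wrist_force: [-0.5, -1.3, 0.8]
finger_gap: -0.0004
```

>>> {"name": "step_arm", "arguments": {
  "series": [
    [[0,0.1,0],0,255],
    [[0,0.2,0],0,255]
  ]
}}

```text
clock: 28.72
tcp_pos: [0.6741, -0.0625, 0.0222]
orientation: [0.001, 0.713, -0.701, 0.004]
wrist_force: [-0.4, -0.1, 2.4]
finger_gap: 0.0004
```

```bash
python3 tilt.py
```

```text
28.725 [ 0.6741 -0.0625  0.0222] toolz [ 0.0047 -0.0075 -1.    ] yaw -88.97 F [-0.4 -0.1  2.4] j [-0.208  0.625  0.009  0.949 -0.006 -1.797]
```

>>> {"name": "step_arm", "arguments": {
  "series": [
    [[0,0.1,0],0,255],
    [[0,0.1,0],0,255]
  ]
}}

```text
clock: 28.98
tcp_pos: [0.6743, -0.0623, 0.0224]
orientation: [0.001, 0.713, -0.701, 0.005]
wrist_force: [-0.5, -5.9, 1.3]
finger_gap: -0.0003
```

>>> {"name": "step_arm", "arguments": {
  "series": [
    [[0,0.1,0],0,255],
    [[0,0.15,0],0,255]
  ]
}}

```text
clock: 29.22
tcp_pos: [0.6743, -0.0623, 0.0226]
orientation: [0.002, 0.713, -0.701, 0.006]
wrist_force: [-0.4, -7.5, 0.7]
finger_gap: 0.0003
```

```bash
python3 tilt.py
```

```text
29.225 [ 0.6743 -0.0623  0.0226] toolz [ 0.0051 -0.0113 -0.9999] yaw -89.07 F [-0.4 -7.5  0.7] j [-0.206  0.624  0.009  0.949 -0.01  -1.793]
```

Seated on the rail: blocked with 7.5 N. Back off, then a last light press on the pad.

>>> {"name": "step_arm", "arguments": {
  "series": [
    [[0,-1,0],0,255],
    [[0,-3,0],0,255],
    [[0,-5,2],-0.15,255],
    [[-2,-5,7],-0.33,255],
    [[-5,-4,12],-0.5,255]
  ]
}}

```text
clock: 29.85
tcp_pos: [0.624, -0.104, 0.143]
orientation: [-0.004, -0.514, 0.858, -0.005]
wrist_force: [0.5, 0.4, 0.1]
finger_gap: -0.0002
```

>>> {"name": "step_arm", "arguments": {
  "series": [
    [[-3,3,4],-0.18,255],
    [[-7,6,6],-0.36,255],
    [[-9,9,6],-0.54,255],
    [[-9,10,6],-0.72,255],
    [[-9,10,6],-0.9,255]
  ]
}}

```text
clock: 30.48
tcp_pos: [0.5338, -0.0036, 0.2036]
orientation: [-0.005, -0.087, 0.996, -0.002]
wrist_force: [-1.2, 0.0, 0.4]
finger_gap: 0.0001
```

```bash
python3 tilt.py; python3 look.py b4
```

```text
30.475 [ 0.5338 -0.0036  0.2036] toolz [-0.0092 -0.0055 -0.9999] yaw -170.0 F [-1.2  0.   0.4] j [-0.153  0.251 -0.107  1.221 -0.007 -0.328]
30.575 [ 0.5341 -0.0043  0.2033] [ 1.07 -0.3  -0.37]
```

View pics/b4.png

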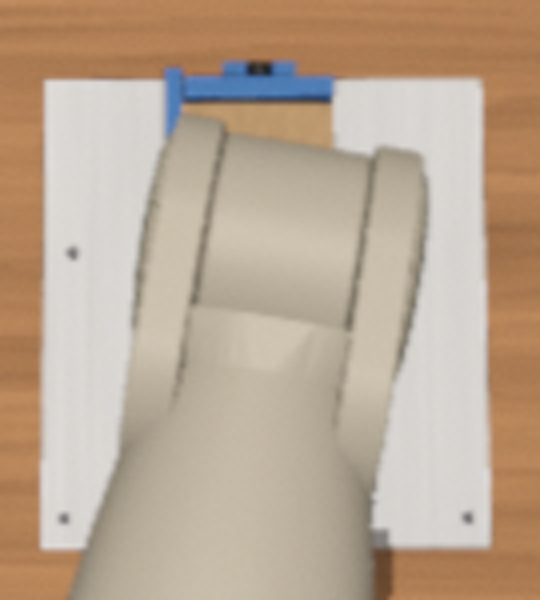

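>>> {"name": "step_arm", "arguments": {
  "series": [
    [[3,-0.2,-2],-0.15,255],
    [[3,-0.2,-3],-0.157,255],
    [[3,-0.2,-3],-0.157,255]
  ]
}}

```text
clock: 30.95
tcp_pos: [0.5629, -0.0066, 0.172]
orientation: [-0.007, -0.012, 1.0, -0.002]
wrist_force: [0.6, -0.6, 0.1]
finger_gap: -0.0
```

>>> {"name": "step_arm", "arguments": {
  "series": [
    [[0,0,-6],0,255]
  ]
}}

```text
clock: 31.08
tcp_pos: [0.5671, -0.0075, 0.1164]
orientation: [-0.001, -0.013, 1.0, -0.003]
wrist_force: [0.4, -0.1, -0.2]
finger_gap: 0.0
```

>>> {"name": "step_arm", "arguments": {
  "series": [
    [[0,0,-5.5],0,255]
  ]
}}

```text
clock: 31.2
tcp_pos: [0.567, -0.0077, 0.061]
orientation: [-0.0, -0.015, 1.0, -0.003]
wrist_force: [-0.2, -0.2, -0.4]
finger_gap: -0.0001
```

```bash
python3 tilt.py
```

```text
31.2 [ 0.567  -0.0077  0.061 ] toolz [-9.0e-04 -5.2e-03 -1.0e+00] yaw -178.33 F [-0.2 -0.2 -0.4] j [-0.152  0.406 -0.257  0.909 -0.005 -0.181]
```

>>> {"name": "step_arm", "arguments": {
  "series": [
    [[0.3,0.1,-2],-0.011,255],
    [[0.6,0.1,-3.8],-0.011,255],
    [[1.6,0.1,-4],-0.011,255],
    [[2.8,0.1,-4],-0.011,255],
    [[3.7,0.1,-4],-0.011,255]
  ]
}}

```text
clock: 31.82
tcp_pos: [0.6063, -0.0069, 0.0224]
orientation: [0.001, -0.009, 1.0, -0.003]
wrist_force: [0.8, 0.1, -0.2]
finger_gap: -0.0002
```

>>> {"name": "step_arm", "arguments": {
  "series": [
    [[0.15,0,0],0,255],
    [[0.3,0,0],0,255],
    [[0.45,0,0],0,255],
    [[0.55,0,0],0,255]
  ]
}}

```text
clock: 32.33
tcp_pos: [0.6116, -0.0069, 0.0224]
orientation: [0.001, -0.009, 1.0, -0.003]
wrist_force: [-1.3, 0.0, 0.1]
finger_gap: -0.0002
```

>>> {"name": "step_arm", "arguments": {
  "series": [
    [[0.08,0,0],0,255],
    [[0.16,0,0],0,255]
  ]
}}

```text
clock: 32.58
tcp_pos: [0.6127, -0.0069, 0.0224]
orientation: [0.0, -0.009, 1.0, -0.003]
wrist_force: [-2.8, -1.1, 2.6]
finger_gap: 0.0002
```

```bash
python3 tilt.py
```

```text
32.575 [ 0.6127 -0.0069  0.0224] toolz [ 9.0e-04 -5.6e-03 -1.0e+00] yaw -178.94 F [-2.8 -1.1  2.6] j [-0.139  0.519 -0.178  0.872 -0.005 -0.158]
```

>>> {"name": "step_arm", "arguments": {
  "series": [
    [[0.06,0,0],0,255],
    [[0.12,0,0],0,255]
  ]
}}

```text
clock: 32.83
tcp_pos: [0.6127, -0.0069, 0.0223]
orientation: [-0.001, -0.009, 1.0, -0.003]
wrist_force: [-6.6, -1.0, 5.3]
finger_gap: -0.0001
```

>>> {"name": "step_arm", "arguments": {
  "series": [
    [[0.08,0,0],0,255],
    [[0.14,0,0],0,255],
    [[0.14,0,0],0,255]
  ]
}}

```text
clock: 33.2
tcp_pos: [0.6126, -0.0069, 0.0222]
orientation: [-0.002, -0.009, 1.0, -0.003]
wrist_force: [-6.9, -0.2, 5.2]
finger_gap: 0.0001
```

```bash
python3 tilt.py
```

```text
33.2 [ 0.6126 -0.0069  0.0222] toolz [-0.0041 -0.0058 -1.    ] yaw -178.96 F [-6.9 -0.2  5.2] j [-0.139  0.523 -0.172  0.879 -0.006 -0.157]
```

Blocked at 0.6126 with 7 N, so it is firmly home. Back away and check.

>>> {"name": "step_arm", "arguments": {
  "series": [
    [[-0.4,0,0],0,255],
    [[-2,0,0],0,255],
    [[-4,0,0],0,255],
    [[-5,-1,4],0,255],
    [[-5,-3,10],0,255]
  ]
}}

```text
clock: 33.83
tcp_pos: [0.5607, -0.0359, 0.1206]
orientation: [-0.004, -0.01, 1.0, -0.002]
wrist_force: [1.8, -0.1, 0.2]
finger_gap: -0.0001
```

>>> {"name": "step_arm", "arguments": {
  "series": [
    [[1,-3,5],0,255],
    [[3,-6,10],0,255],
    [[6,-9,15],0,255],
    [[7,-10,18],0,255],
    [[7,-10,18],0,255]
  ]
}}

```text
clock: 34.45
tcp_pos: [0.6332, -0.1376, 0.3031]
orientation: [-0.001, -0.009, 1.0, -0.003]
wrist_force: [0.8, -0.6, -0.3]
finger_gap: -0.0001
```

>>> {"name": "step_arm", "arguments": {
  "series": [
    [[0,0,0],0,255],
    [[0,0,0],0,255]
  ]
}}

```text
clock: 34.7
tcp_pos: [0.6327, -0.137, 0.302]
orientation: [-0.002, -0.009, 1.0, -0.003]
wrist_force: [-0.4, -0.0, -0.2]
finger_gap: 0.0002
```

```bash
python3 tilt.py; python3 look.py b5; python3 - <<'E'
from m import *
im=cv2.imread('pics/b5w.png'); cv2.imwrite('pics/b5wc.png',cv2.resize(im[80:280,320:530],None,fx=3,fy=3,interpolation=cv2.INTER_CUBIC))
bx=(384,140,490,246)
d=pickle.load(open('b5w.pkl','rb')); r,m=carton(d,.064,bx); print('wrist carton',r); print(seal(d,bx))
t=pickle.load(open('b5.pkl','rb'));f0=t['frame'].astype(float)
def line(P):
    l=cv2.fitLine(np.array(P,np.float32),cv2.DIST_HUBER,0,.01,.01).ravel(); return l
A=[];B=[];C=[];R=[]
for v in range(158,190):
    s=f0[v,:,0]-f0[v,:,2]
    k=[u for u in range(305,318) if s[u]<0<=s[u+1]]
    if k: u=k[-1]; A.append(onz(t,u+(-s[u])/(s[u+1]-s[u]),v,.064)[:2]*1000)
    k=[u for u in range(335,355) if s[u]>=40>s[u+1]]
    if k: u=k[0]; B.append(onz(t,u+(s[u]-40)/(s[u]-s[u+1]),v,.064)[:2]*1000)
for u in range(316,345):
    s=f0[:,u,0]-f0[:,u,2]
    k=[v for v in range(148,160) if s[v]<0<=s[v+1]]
    if k: v=k[0]; C.append(onz(t,u,v+(-s[v])/(s[v+1]-s[v]),.064)[:2]*1000)
for n,P in (('left',A),('right',B),('far',C)):
    l=line(P); print(n,len(P),l[2:], np.degrees(np.arctan2(l[1],l[0])))
E
```

```text
34.7 [ 0.6327 -0.137   0.302 ] toolz [-0.003 -0.006 -1.   ] yaw -178.92 F [-0.4 -0.  -0.2] j [-0.334  0.465  0.441  1.548 -0.007 -0.353]
34.8 [ 0.6326 -0.137   0.3022] [-1.12 -0.09 -0.8 ]
wrist carton ((675.7728271484375, -1.1298599243164062), (99.14204406738281, 99.95454406738281), 1.0144932270050049)
((405.0458452722063, 201.97707736389685), array([675.97998094, -32.67863285,  64.        ]))
left 32 [672.55695  50.06377] 0.90191597
right 32 [681.94354 -49.5259 ] 1.8561823
far 29 [724.8529     5.288883] -89.224495
```

View pics/b5wc.png

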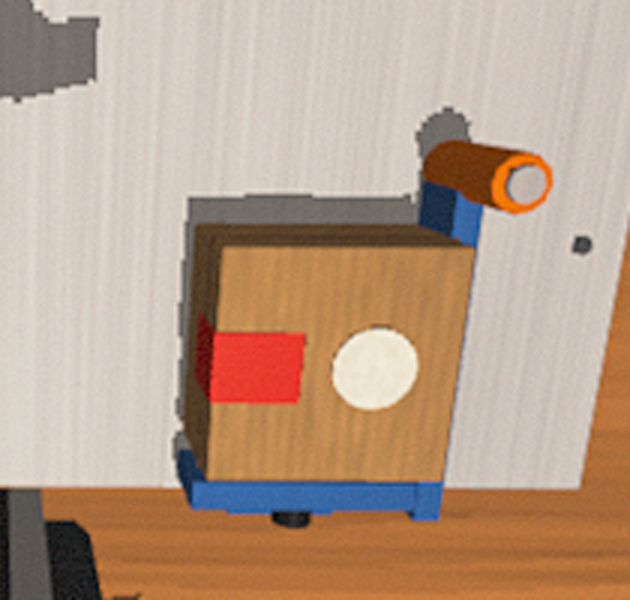

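View pics/b5.png

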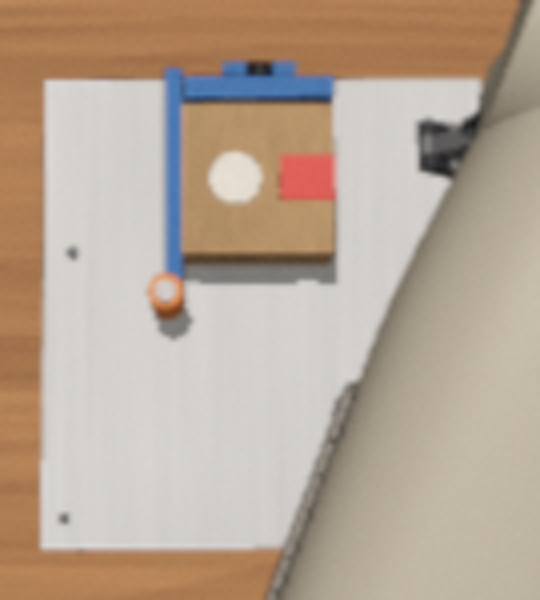

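The carton reads 1.0° against 0.8–1.1° for the rail, with no visible gap at the rail or the stop. The seal is on the right at (405,202), and the gripper is well clear. Handing in.

```bash
python3 -c "
from workcell import env
print(env.hand_in()); s=env.get_state(); print(s['clock'],s['wrist_force'].round(1))"
```

```text
the job is handed in; nothing more can be done
None
the job is handed in; nothing more can be done
```

I handed the job in at about 35 s. The carton is swung a quarter turn round the post and sits home in the corner of rail and stop, with its seal on the right, away from the rail.

**What I did:**
- I pushed the carton against the post and swung it counter-clockwise with the closed fingers near the right end of its face. I then slid it along the rail at about 1–1.5 N until I felt the pad.
- One nudge from the right closed a rail gap of about 1 mm, and a final press seated it on the pad again. Then I backed away.

**Last checks:**
- **Position:** the carton is at about (0.676, -0.001) and turned 1.0°, against 0.8–1.1° for the rail.
- **Rail and pad:** the final presses were stopped at 7.5 N on the rail and 7 N on the pad. Neither picture shows a gap, but camera accuracy is about 2 mm, so the fit rests mainly on what I felt.
- **Other things:** the wrist force was near zero with the gripper clear, and I touched nothing else.

**What disagreed or went less well:**
- **Force peaks:** readings reached about 12–13 N twice during the push and swing, once with an upward force of about 9 N. That is below the 20 N dent limit, and I backed off and moved the push point each time.
- **Contact position:** the tool stopped at x 0.611 on the first press and 0.613 on the second. That could be the tool's lean or a last millimetre of seating.
- **Top view:** it gave 0.9° for the carton's left edge but 1.9° for its right. I trusted the wrist view, which is sharper.

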